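# Fetch the sample pot from behind the reagent bottles

### The arm

A 6-joint arm with a two-finger parallel gripper is mounted at the origin on the work surface. World frame = base frame: x ahead of the robot, y to its left, z up, the work surface at z = 0. Lengths are in m, angles in rad, forces in N, time in s.
With the tool pointing down it reaches from about 0.325 to 0.85 m from the base axis. Payload 15.5 kg.
Tool frame: the origin (TCP) lies midway between the tips of the shut fingers; the grasp point (between the pads) lies 19 mm behind it (bot.hold_point_z is the distance from the TCP to the grasp point, in m); x points along the fingers, y is the direction in which the jaws open and shut, and the axes are right-handed (so a half turn about x gives the same grasp; the last joint's range is limited). The gripper opens to 91 mm and grips with 3 to 60 N. Pads are 32 mm wide; open, the fingers measure 118 mm over their backs; the gripper's body (76 mm by 178 mm) begins 60 mm behind the grasp point.
Start: joints at [-0.096, 0.494, 1.345, -0, 1.302, -0.096], TCP at [0.625, 0, 0.183] pointing down, gripper open.
Joint ranges: [-2.91, 2.91], [-0.82, 2.16], [0.22, 2.67], [-1.22, 4.37], [0.12, 2.79], [-3.08, 3.08]. Speed limits (rad/s): [1.89, 1.89, 2.57, 3.01, 3.01, 3.01].

### API

Orientations are given as a rotation vector (axis times angle).
In Python, from rig import bot gives the robot as it stands.
- The arm moves only by the shell command python3 -m crank 'ROWS' [FORCE]. ROWS is JSON, a list of rows, each a list of 5 numbers: the finger opening in cm, from 0 to 9.12, then the shift along the tool's x, y, z in cm, then the turn about the tool's x in degrees. A call has 1 to 8 rows; each row shifts and turns the commanded pose from where the row before left it, along the tool's axes as they then stand; what a row does not reach is not made up. A row lasts 1/8 s, in which the tool goes at most 62.5 mm and 10.7 degrees, less where a joint would pass 70% of its speed; a pose out of reach is approached as far as the arm can. A call with a gripper value outside its range is refused whole. The fingers move at their own pace and stop on an object; FORCE is the grip in N (left out, the last holds). Time passes only in rows, so rows that do not move let the fingers close. It gives the time, the measured TCP pose, the force and the opening at its end, in the units of the state.
- bot.get_obs(): the state, without advancing time (a new reading comes with each control period).
- bot.grab_frame(name): name is "scene" or "side" or "wrist"; returns a dict with "frame" (420x560x3 uint8, red, green, blue), "fx", "fy", "cx", "cy" (pixels), "world_to_cam" (4x4, takes a point from world to camera coordinates). Camera axes: x right, y up, looking along -z (the intrinsics and any distortion apply to the point x, -y, -z); pixel columns grow to the right and rows downward; lengths in m; the calibration is good to about 2 mm. The wrist camera is an equidistant fisheye: a pixel r from the principal point sees the ray r / f radians off the axis. A picture is of the moment at which its call begins. There is no depth.
- bot.hand_in(): hands the job in, once; it reports no verdict.
The state is a dict: "clock": time; "joints": joint angles; "joint_velocities": joint speeds; "effort": joint torques, N m; "tcp_pos": TCP position; "tcp_rot": TCP orientation; "wrist_force": force on the tool from outside, world axes, zero at the start; "moment": the same for the moment, N m; "finger_gap": finger opening in m.
Only numpy, scipy, OpenCV 4.12 (cv2) and the standard library are available. Lean on these libraries where they do the work, as an engineer would, in place of code of your own. Each camera call takes 0.05 s, during which the arm holds its last target.

### The job

The sample pot with the yellow lid stands behind two reagent bottles on the grey reagent tray: first clear both bottles to the metal side tray, then stand the pot inside the ring on top of the mixer, and after that put each bottle back on the middle of the disc of its own colour. Keep bottles and pots upright, and leave the green-lidded and black-lidded pots where they stand.

Things in the scene. Friction and masses are not known exactly. Their poses are not given: they have to be found in the camera images.
- pot_yellow_center (a point): white sample pot with a yellow lid, a plain upright cylinder 42 mm diameter and 50 mm high, lid the top 16 mm, loose, about 0.08 kg. Point: on the axis, half-way up (25 mm above the underside). The wanted one. It starts in the middle of the far row of the reagent tray, with the two bottles standing close before it, about 64 mm from axis to axis, so the gripper's body has no room over it until they are gone
- bottle_red_center (a point): squeeze-type reagent bottle, white with a red band and red ribbed screw cap, upright, loose, about 0.18 kg: body 48 mm diameter up to 72 mm, then shoulder and 28 mm neck, cap 32 mm diameter from 88 mm to 120 mm (the top). Point: on the axis, half-way up (60 mm above the underside). It is taken by its cap, whose middle is 44 mm above this point. Own z axis up. It starts on the red disc, within a few mm of its centre
- bottle_blue_center (a point): squeeze-type reagent bottle, white with a blue band and blue ribbed screw cap, upright, loose, about 0.18 kg: body 48 mm diameter up to 72 mm, then shoulder and 28 mm neck, cap 32 mm diameter from 88 mm to 120 mm (the top). Point: on the axis, half-way up (60 mm above the underside). It is taken by its cap, whose middle is 44 mm above this point. Own z axis up. It starts on the blue disc, within a few mm of its centre
- disc_red: flat round red disc, 66 mm diameter, 3 mm thick, fixed on the reagent tray: the place of the red-capped bottle. Origin: centre of its underside, so a bottle's underside stands 3 mm above it
- disc_blue: flat round blue disc, 66 mm diameter, 3 mm thick, fixed on the reagent tray: the place of the blue-capped bottle. Origin: centre of its underside, so a bottle's underside stands 3 mm above it
- side_tray: empty fixed shallow aluminium tray, the side area for the bottles, 220 mm (own x) by 130 mm (own y), walls 5 mm thick, rim 14 mm high, floor 5 mm above the table; inside 210 by 120 mm, room for both bottles 100 mm apart along its x. Origin: centre of its underside. It stands left or right of the reagent tray
- mixer_nest (a point): middle of the holder ring on the mixer, a fixed white box 130 by 130 mm with a blue top plate 70 mm above the table, standing on the side opposite the side tray. The point lies on the top plate, where the pot's underside comes to stand; the steel ring round it has 60 mm inner and 70 mm outer diameter and is 8 mm high. z up
- caddy: grey fixed reagent tray, 150 mm (own x) by 260 mm (own y), floor 6 mm thick, lip 12 mm high, lying flat. Origin: centre of its underside. Own x points away from the robot (turned by up to 15 degrees): bottles in the near row (x = -24 mm, y = +42 and -42 mm, which colour is where varies), pots in the far row (x = +24 mm, y = 0 for the yellow one, +88 green, -88 black)
- pot_green_center (a point): white sample pot with a green lid, a plain upright cylinder 42 mm diameter and 50 mm high, lid the top 16 mm, loose, about 0.08 kg. Point: on the axis, half-way up (25 mm above the underside). Leave it alone
- pot_black_center (a point): white sample pot with a black lid, a plain upright cylinder 42 mm diameter and 50 mm high, lid the top 16 mm, loose, about 0.08 kg. Point: on the axis, half-way up (25 mm above the underside). Leave it alone

How it is judged:
By the outcome, as a careful person would: the job done as asked, in the order asked, and still so for the second after the job is handed in, with the robot touching nothing.
It also fails if it takes over 134 s, if anything falls off the work surface, if the arm or the gripper's body presses on something with over 40 N, if the wrist force passes 120 N, or if a joint passes its speed limit or range.

## Working session

There is one attempt and no reset: what is moved stays moved. The work goes in short steps, Python scripts to look and compute and a shell command to move; the robot and the scene stay as the last step left them, time stands still between calls to the robot, and variables do not carry over. Pictures are saved under pics/ and viewed, and the job is handed in when it is done.

```bash
ls; mkdir -p pics; python3 - <<'E'
from rig import bot
import cv2
print(bot.get_obs(), bot.hold_point_z)
for n in ["scene","side","wrist"]:
    f=bot.grab_frame(n); cv2.imwrite(f"pics/{n}0.png",f["frame"][:,:,::-1]); print(n,{k:v for k,v in f.items() if k!="frame"})
E
```

```text
pics
{'clock': 0.0, 'joints': array([-9.54787374e-02,  4.94190261e-01,  1.34611260e+00, -1.27182320e-05,
        1.30252743e+00, -9.54867673e-02]), 'joint_velocities': array([-0.00025395, -0.00038504, -0.0001145 , -0.00026736,  0.00073998,
       -0.00035438]), 'effort': array([-1.07322368e-03, -8.78814626e+01, -3.81857479e+01,  7.05250050e-02,
        5.33505273e-02, -1.50444166e-04]), 'tcp_pos': array([6.24581292e-01, 5.18666990e-05, 1.82640178e-01]), 'tcp_rot': array([ 1.20868578,  1.21019095, -1.21004921]), 'wrist_force': array([-0.3098201 ,  0.80605665,  0.26645976]), 'moment': array([0.01282497, 0.00928222, 0.05229068]), 'finger_gap': 0.0912243554851113} 0.0188
scene {'fx': 396.3973753567043, 'fy': 396.3973753567043, 'cx': 284.09969617799845, 'cy': 212.25258781704287, 'world_to_cam': array([[ 0.1221619 ,  0.99242083,  0.01331801, -0.07938086],
       [-0.83603065,  0.09566067,  0.54027936,  0.39894565],
       [ 0.53491048, -0.07713582,  0.84138032, -1.23106226],
       [ 0.        ,  0.        ,  0.        ,  1.        ]])}
side {'fx': 400.2966570616322, 'fy': 400.2966570616322, 'cx': 275.04440704282547, 'cy': 213.30213946543893, 'world_to_cam': array([[-0.95208886, -0.30494056, -0.02319587,  0.53299502],
       [ 0.12730695, -0.46415614,  0.87655691, -0.15484446],
       [-0.27806427,  0.83160708,  0.48073895, -0.80578363],
       [ 0.        ,  0.        ,  0.        ,  1.        ]])}
wrist {'fx': 325.19226210127806, 'fy': 325.19226210127806, 'cx': 285.726484902941, 'cy': 213.39102494318615, 'world_to_cam': array([[ 9.99998692e-01,  1.44426567e-03, -7.28058443e-04,
        -6.24554869e-01],
       [-1.58250459e-03,  9.66688247e-01, -2.55951810e-01,
         3.02701972e-02],
       [ 3.34143128e-04,  2.55952627e-01,  9.66689268e-01,
        -3.89803398e-01],
       [ 0.00000000e+00,  0.00000000e+00,  0.00000000e+00,
         1.00000000e+00]])}
```

View pics/scene0.png

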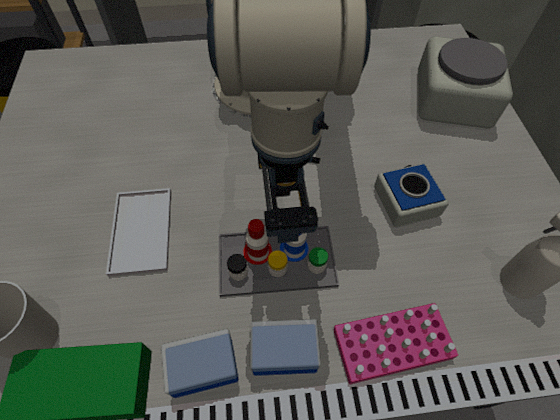

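View pics/side0.png

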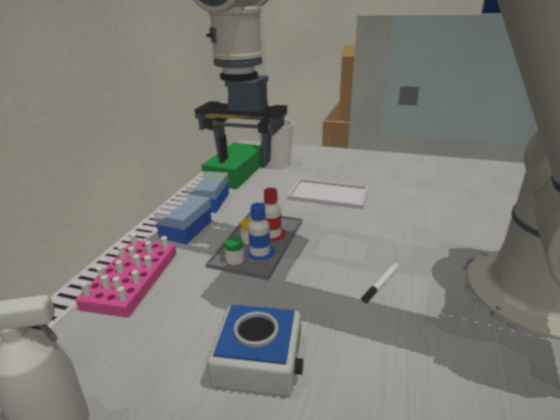

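View pics/wrist0.png

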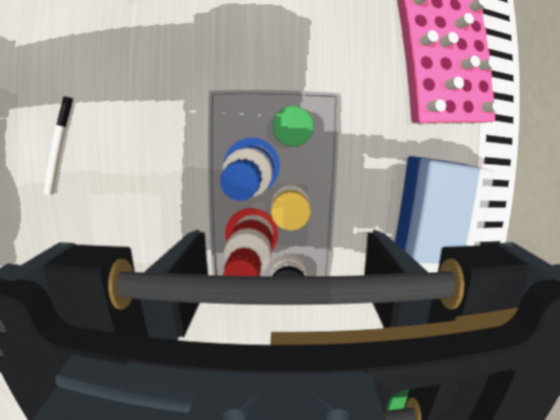

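The side tray is on the −y side (scene picture, about 140,230) and the mixer on the +y side (410,190). The red bottle is at −y and the blue one at +y. I'll triangulate the caps, lid, ring and trays.

```bash
cat > h.py <<'E'
import numpy as np, cv2
from rig import bot
from scipy.spatial.transform import Rotation as R
def ray(f,u,v,wrist=False):
    x=(u-f["cx"])/f["fx"]; y=(v-f["cy"])/f["fy"]
    if wrist:
        r=np.hypot(x,y); s=np.sinc(r/np.pi) # sin r / r
        d=np.array([x*s,-y*s,-np.cos(r)])
    else: d=np.array([x,-y,-1.])
    M=f["world_to_cam"]; c=-M[:3,:3].T@M[:3,3]; d=M[:3,:3].T@d
    return c,d/np.linalg.norm(d)
def plane(cd,z):
    c,d=cd; return c+d*(z-c[2])/d[2]
def tri(rs):
    A=np.zeros((3,3));b=np.zeros(3)
    for c,d in rs:
        P=np.eye(3)-np.outer(d,d);A+=P;b+=P@c
    p=np.linalg.solve(A,b)
    return p,[1000*np.linalg.norm((np.eye(3)-np.outer(d,d))@(p-c)) for c,d in rs]
HUE={'red':[(0,8),(172,180)],'blue':[(105,125)],'yellow':[(18,32)],'green':[(48,75)]}
def blobs(img,col,smin=150,vmin=50,amin=30):
    h=cv2.cvtColor(img,cv2.COLOR_RGB2HSV); m=np.zeros(img.shape[:2],np.uint8)
    for a,b in HUE[col]: m|=cv2.inRange(h,(a,smin,vmin),(b,255,255))
    m=cv2.morphologyEx(m,cv2.MORPH_OPEN,np.ones((2,2),np.uint8))
    n,l,s,c=cv2.connectedComponentsWithStats(m)
    return m,[(tuple(np.round(c[i],1)),tuple(int(t) for t in s[i])) for i in range(1,n) if s[i][4]>=amin]
E
python3 - <<'E'
from h import *
for n in ["scene","side","wrist"]:
    f=bot.grab_frame(n)
    for c in HUE:
        m,b=blobs(f["frame"],c); print(n,c)
        for x in b: print("  ",x)
    x0,y0,w,h={'scene':(210,210,140,90),'side':(200,180,110,100),'wrist':(200,80,160,210)}[n]
    cv2.imwrite(f"pics/{n}z.png",cv2.resize(f["frame"][y0:y0+h,x0:x0+w,::-1],None,fx=4 if n!='wrist' else 2.8,fy=4 if n!='wrist' else 2.8))
o=bot.get_obs(); print(R.from_rotvec(o['tcp_rot']).as_matrix().round(3))
E
```

```text
scene red
   ((np.float64(256.3), np.float64(228.6)), (249, 220, 16, 20, 232))
   ((np.float64(253.0), np.float64(258.5)), (245, 246, 24, 20, 124))
   ((np.float64(257.8), np.float64(253.4)), (250, 250, 17, 8, 100))
scene blue
   ((np.float64(413.9), np.float64(189.1)), (385, 166, 61, 45, 1065))
   ((np.float64(295.7), np.float64(251.7)), (281, 244, 28, 19, 247))
   ((np.float64(285.8), np.float64(372.7)), (255, 370, 63, 6, 208))
   ((np.float64(219.1), np.float64(385.2)), (202, 380, 36, 12, 128))
   ((np.float64(187.4), np.float64(393.3)), (174, 389, 27, 9, 95))
scene yellow
   ((np.float64(2.8), np.float64(103.7)), (0, 97, 9, 16, 97))
   ((np.float64(278.0), np.float64(261.0)), (269, 252, 19, 19, 297))
scene green
   ((np.float64(319.3), np.float64(256.5)), (311, 249, 18, 16, 246))
   ((np.float64(73.1), np.float64(383.4)), (0, 344, 143, 76, 9280))
side red
   ((np.float64(271.1), np.float64(196.5)), (266, 190, 11, 14, 145))
   ((np.float64(275.5), np.float64(224.1)), (270, 219, 11, 11, 96))
   ((np.float64(282.1), np.float64(236.2)), (277, 232, 9, 9, 32))
side blue
   ((np.float64
[... 430 characters left out ...]
 np.float64(225.2)), (242, 220, 9, 12, 73))
side green
   ((np.float64(235.2), np.float64(158.4)), (205, 145, 56, 29, 787))
   ((np.float64(233.5), np.float64(243.7)), (226, 239, 16, 12, 131))
wrist red
   ((np.float64(252.4), np.float64(225.2)), (226, 210, 52, 39, 769))
   ((np.float64(243.4), np.float64(264.6)), (225, 250, 36, 27, 786))
wrist blue
   ((np.float64(259.3), np.float64(152.1)), (229, 139, 51, 44, 413))
   ((np.float64(408.0), np.float64(202.0)), (397, 159, 23, 90, 899))
   ((np.float64(241.1), np.float64(180.6)), (222, 161, 39, 40, 1191))
wrist yellow
   ((np.float64(291.0), np.float64(210.9)), (273, 192, 37, 38, 1125))
wrist green
[[-0.  1.  0.]
 [ 0.  0. -1.]
 [-1. -0. -0.]]
```

```bash
python3 - <<'E'
from h import *
F={n:bot.grab_frame(n) for n in ["scene","side","wrist"]}
def T(**k): 
    p,e=tri([ray(F[n],*uv,wrist=n=='wrist') for n,uv in k.items()]); return (p*1000).round(1),np.round(e,1)
print('red',T(scene=(256.3,229.2),side=(271.1,196.5)))
print('blue',T(side=(258.5,212.5),wrist=(241.1,180.6)))
print('yel',T(scene=(278,261),wrist=(291,210.9)))
print('green',T(scene=(319.3,256.5),side=(233.5,244)))
for c,(u,v) in dict(A=(211,93),B=(340,94)).items(): print(c,plane(ray(F['wrist'],u,v,True),.012))
for c,(u,v) in dict(tl=(118,191.5),tr=(170,189.5),br=(167,269.5),bl=(108,273)).items(): print('tray',c,plane(ray(F['scene'],u,v),.014))
for c,(u,v) in dict(tl=(220,228),bl=(219,294),br=(337,286),tr=(335,227)).items(): print('cad',c,plane(ray(F['scene'],u,v),.012))
for n,(a,b,c,d) in dict(scene=(370,150,90,70),side=(200,290,110,100)).items():
    cv2.imwrite(f"pics/{n}mix.png",cv2.resize(F[n]["frame"][b:b+d,a:a+c,::-1],None,fx=6 if n=='scene' else 5,fy=6 if n=='scene' else 5))
f=F['scene'];cv2.imwrite("pics/tray.png",cv2.resize(f["frame"][180:300,90:350,::-1],None,fx=3,fy=3))
E
```

```text
red (array([584. , -51.7, 110.1]), array([0.4, 0.4]))
blue (array([586.7,  27.7, 108.2]), array([0.4, 0.4]))
yel (array([631.6, -13.2,  49.1]), array([1.7, 1.7]))
green (array([631.4,  78.2,  48. ]), array([0.5, 0.5]))
A [0.53921695 0.11534997 0.012     ]
B [0.68656824 0.11322901 0.012     ]
tray tl [ 0.38061536 -0.38341244  0.014     ]
tray tr [ 0.38891031 -0.25565709  0.014     ]
tray br [ 0.60806012 -0.25530863  0.014     ]
tray bl [ 0.60154329 -0.38279475  0.014     ]
cad tl [ 0.51385623 -0.13587711  0.012     ]
cad bl [ 0.67753313 -0.1438135   0.012     ]
cad br [0.68918615 0.11075168 0.012     ]
cad tr [0.5422656 0.1348695 0.012    ]
```

View pics/scenemix.png

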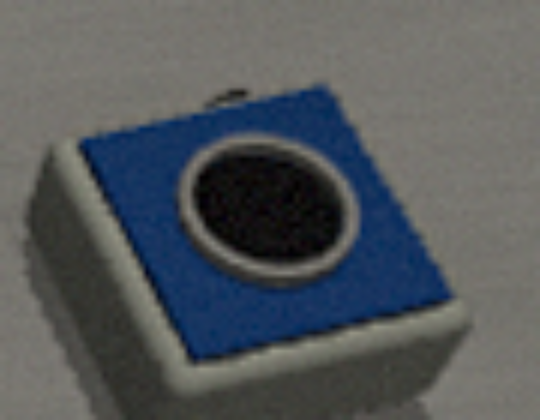

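View pics/sidemix.png

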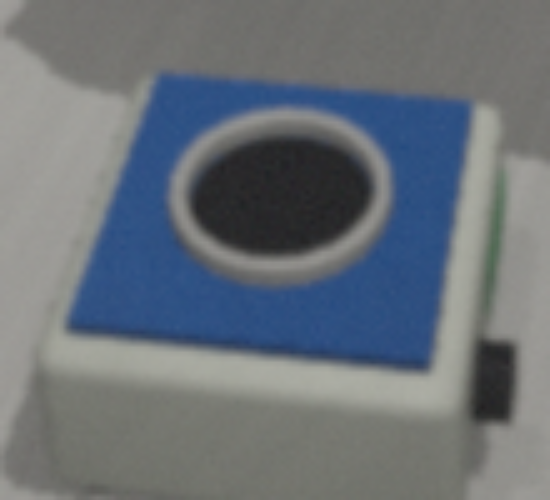

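View pics/tray.png

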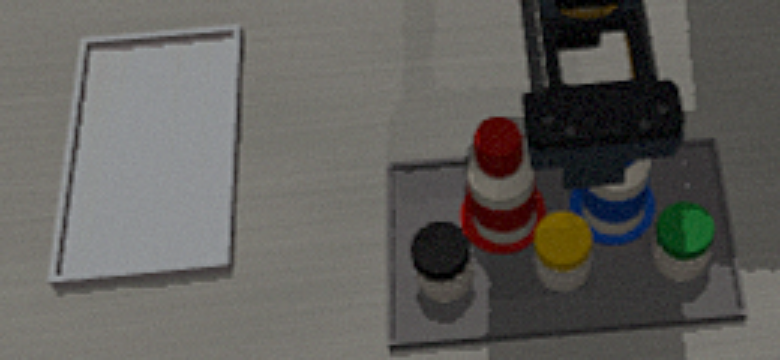

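```bash
python3 -m crank '[[9.1,0,-1.4,1.7,0],[9.1,0,-1.4,1.8,0],[9.1,0,-1.3,1.7,0],[9.1,0,0,0,0]]' 20; python3 - <<'E'
from h import *
F={n:bot.grab_frame(n) for n in ["scene","side","wrist"]}
def T(**k): 
    p,e=tri([ray(F[n],*uv,wrist=n=='wrist') for n,uv in k.items()]); return (p*1000).round(1),np.round(e,1)
print('ring',T(scene=(414.8,185),side=(256.3,329.4)))
for c in ['red','blue','yellow']:print(c,blobs(F['wrist']["frame"],c)[1])
for c in ['red','blue']:print(c,blobs(F['scene']["frame"],c)[1])
cv2.imwrite("pics/w1.png",F['wrist']['frame'][:,:,::-1])
E
```

```text
clock: 0.95
tcp_pos: [0.5829, -0.0537, 0.1835]
tcp_rot: [1.211, 1.208, -1.211]
wrist_force: [0.3, -0.7, -0.6]
finger_gap: 0.091
ring (array([484. , 330.3,  72.1]), array([0.7, 0.7]))
red [((np.float64(280.4), np.float64(179.0)), (258, 166, 54, 37, 610)), ((np.float64(287.7), np.float64(215.4)), (269, 195, 38, 41, 1218))]
blue [((np.float64(290.3), np.float64(116.0)), (272, 98, 38, 37, 1105)), ((np.float64(272.9), np.float64(134.3)), (259, 106, 45, 43, 281)), ((np.float64(440.3), np.float64(165.4)), (428, 118, 25, 99, 1213)), ((np.float64(447.6), np.float64(251.7)), (428, 239, 59, 34, 570))]
yellow [((np.float64(330.5), np.float64(161.8)), (312, 143, 38, 39, 1155))]
red [((np.float64(256.6), np.float64(231.0)), (249, 225, 16, 15, 178)), ((np.float64(270.2), np.float64(248.9)), (268, 245, 5, 9, 30)), ((np.float64(253.1), np.float64(258.5)), (245, 246, 24, 20, 126)), ((np.float64(258.1), np.float64(253.4)), (250, 249, 17, 9, 95))]
blue [((np.float64(413.8), np.float64(189.0)), (385, 166, 61, 45, 1064)), ((np.float64(296.8), np.float64(226.2)), (289, 217, 16, 20, 241)), ((np.float64(295.4), np.float64(251.5)), (281, 242, 28, 21, 248)), ((np.float64(303.7), np.float64(371.9)), (290, 370, 28, 5, 91)), ((np.float64(270.9), np.float64(373.4)), (254, 372, 35, 4, 109)), ((np.float64(206.0), np.float64(388.5)), (174, 379, 64, 19, 228))]
```

View pics/w1.png

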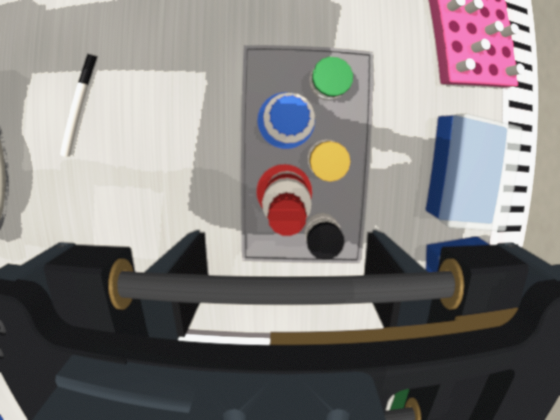

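```bash
python3 - <<'E'
from h import *
F={n:bot.grab_frame(n) for n in ["scene","side","wrist"]}
def T(**k): 
    p,e=tri([ray(F[n],*uv,wrist=n=='wrist') for n,uv in k.items()]); return (p*1000).round(1),np.round(e,1)
print('red',T(wrist=(287.7,215.4),scene=(256.3,229.2),side=(271.1,196.5)))
print('blue',T(wrist=(290.3,116),side=(258.5,212.5),scene=(296.8,226.2)))
print('yel',T(scene=(278,261),wrist=(330.5,161.8)))
W=F['wrist']
for n,u,v,z in [('red',287.7,215.4,.113),('blue',290.3,116,.113),('yel',330.5,161.8,.048),('grn',333,76.5,.048),('blk',325,240,.048)]: print(n,plane(ray(W,u,v,True),z).round(4))
for u,v in [(246,47),(371,54),(360,261),(245,258)]: print('cad',plane(ray(W,u,v,True),.012).round(4))
E
```

```text
red (array([585. , -53.1, 110.3]), array([2. , 1.6, 1.1]))
blue (array([587. ,  31.7, 110.2]), array([1.4, 1.3, 1.3]))
yel (array([631.4, -12.7,  47.1]), array([1.1, 1.1]))
red [ 0.5861 -0.054   0.113 ]
blue [0.588  0.0307 0.113 ]
yel [ 0.631  -0.0137  0.048 ]
grn [0.6327 0.0758 0.048 ]
blk [ 0.6278 -0.0997  0.048 ]
cad [0.5389 0.1168 0.012 ]
cad [0.6828 0.112  0.012 ]
cad [ 0.6786 -0.1412  0.012 ]
cad [ 0.5339 -0.1365  0.012 ]
```

```bash
python3 -m crank '[[9.1,2.5,0.2,0,0],[9.1,2.5,0,0,0],[9.1,2.5,0,0,0],[9.1,1.4,0,0,0],[9.1,0,0,0,0],[2,0,0,0,0],[2,0,0,0,0],[2,0,0,0,0]]' 20;python3 -m crank '[[2,0,0,0,0],[2,0,0,0,0],[2,-1,0,0,0],[2,0,0,0,0]]' 20; python3 - <<'E'
from h import *
for n in ["side","scene"]:cv2.imwrite(f"pics/{n}2.png",bot.grab_frame(n)['frame'][:,:,::-1])
E
```

```text
clock: 2.25
tcp_pos: [0.5863, -0.0521, 0.0948]
tcp_rot: [1.21, 1.208, -1.209]
wrist_force: [0.5, -0.0, 0.4]
finger_gap: 0.0641
clock: 2.75
tcp_pos: [0.5867, -0.0521, 0.1053]
tcp_rot: [1.21, 1.208, -1.208]
wrist_force: [0.2, 0.8, 0.3]
finger_gap: 0.024
```

View pics/side2.png

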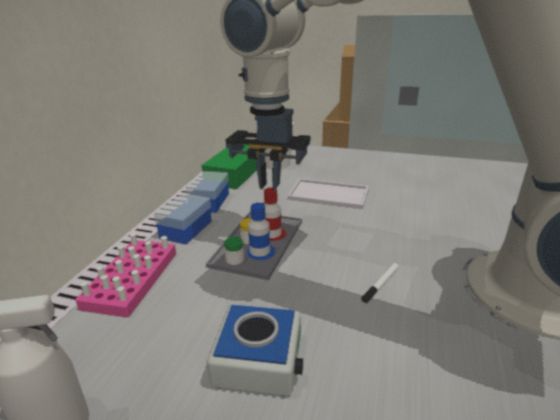

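```bash
python3 - <<'E'
from h import *
o=bot.get_obs();print(o['clock'],o['tcp_pos'],o['finger_gap'],o['joints'])
for n in ["side","scene"]:
    f=bot.grab_frame(n);M=f['world_to_cam'];p=M[:3,:3]@o['tcp_pos']+M[:3,3];uv=(f['cx']+f['fx']*p[0]/-p[2],f['cy']-f['fy']*p[1]/-p[2]);print(n,uv)
    im=f['frame'][:,:,::-1].copy();u,v=map(int,uv);cv2.imwrite(f"pics/{n}3.png",cv2.resize(im[v-80:v+60,u-80:u+80],None,fx=4,fy=4))
f=bot.grab_frame('wrist');cv2.imwrite("pics/w3.png",f['frame'][:,:,::-1])
print(bot.get_obs()['finger_gap'])
E
```

```text
2.85 [ 0.58615831 -0.05203461  0.10449979] 0.020255148286387373 [-1.89999125e-01  5.28248572e-01  1.52991979e+00  7.34868686e-06
  1.08288320e+00 -1.90003739e-01]
side (np.float64(270.2014852536363), np.float64(198.5149499212451))
scene (np.float64(256.24029871470253), np.float64(231.27548848309135))
0.020114997707434745
```

View pics/side3.png

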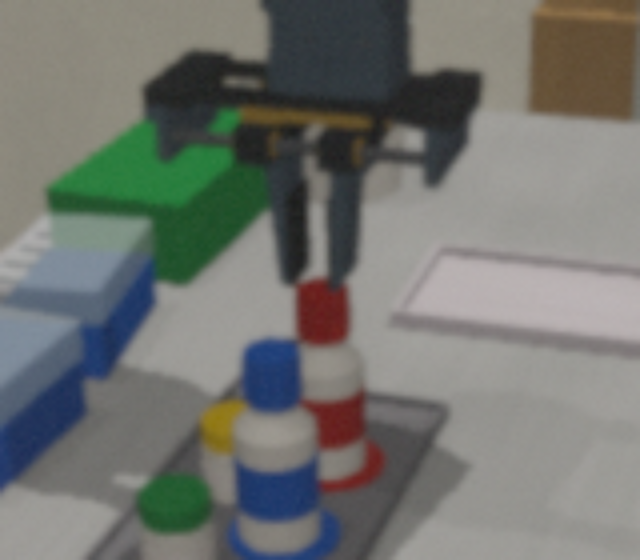

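View pics/w3.png

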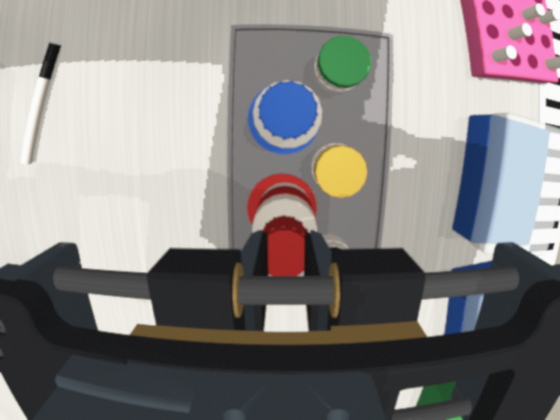

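View pics/scene3.png

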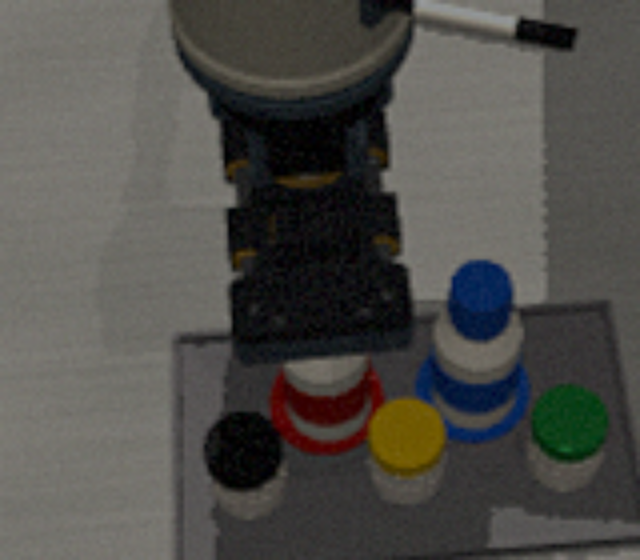

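```bash
python3 - <<'E'
from h import *
f=bot.grab_frame('side');M=f['world_to_cam']
def pr(p):
    p=M[:3,:3]@np.array(p)+M[:3,3];return (f['cx']+f['fx']*p[0]/-p[2]).round(1),(f['cy']-f['fy']*p[1]/-p[2]).round(1)
print(pr([.6246,0,.1826]),pr([.67,0,.1826]),pr([.579,0,.1826]))
for z in (.1045,.113,.129): print(z,pr([.586,-.053,z]))
o=bot.get_obs();T=o['tcp_pos'];print(o['wrist_force'],o['finger_gap'])
w=bot.grab_frame('wrist');M=w['world_to_cam'];p=M[:3,:3]@T+M[:3,3];d=np.array([p[0],-p[1],-p[2]]);th=np.arctan2(np.hypot(d[0],d[1]),d[2]);k=th/np.hypot(d[0],d[1]);print('wrist',w['cx']+w['fx']*k*d[0],w['cy']+w['fy']*k*d[1])
cv2.imwrite("pics/side0z.png",cv2.resize(cv2.imread("pics/side0.png")[80:220,180:340],None,fx=4,fy=4))
cv2.imwrite("pics/w3z.png",cv2.resize(w['frame'][200:320,200:370,::-1],None,fx=4,fy=4))
E
```

```text
(np.float64(245.5), np.float64(175.3)) (np.float64(226.7), np.float64(173.2)) (np.float64(264.8), np.float64(177.4))
0.1045 (np.float64(270.4), np.float64(198.3))
0.113 (np.float64(270.3), np.float64(195.2))
0.129 (np.float64(270.1), np.float64(189.1))
[-0.16721537  0.0307947   0.40966923] 0.020094232659955583
wrist 285.6324124622837 239.99973702655348
```

View pics/side0z.png

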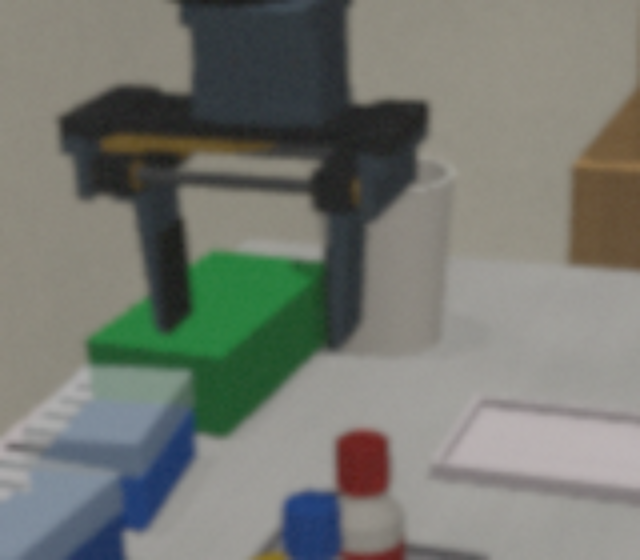

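View pics/w3z.png

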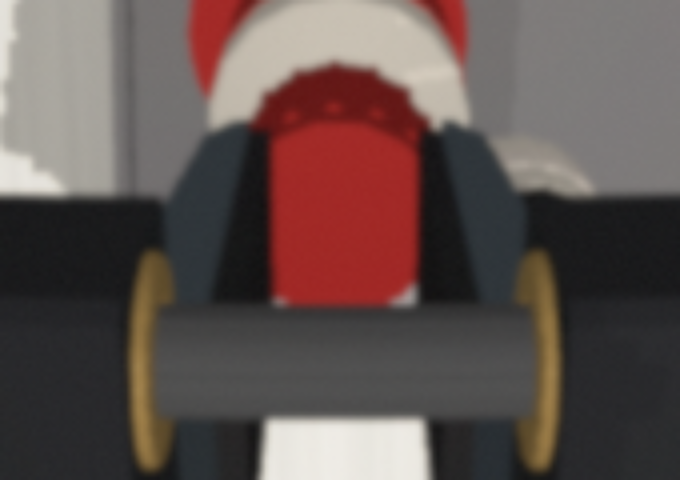

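```bash
python3 - <<'E'
from h import *
s=bot.grab_frame('side');w=bot.grab_frame('wrist')
p,e=tri([ray(s,269,189.5),ray(w,285,231.5,True)]);print(p*1000,e)
cv2.imwrite("pics/s4.png",cv2.resize(s['frame'][150:220,230:310,::-1],None,fx=8,fy=8,interpolation=cv2.INTER_CUBIC))
E
```

```text
[584.34654727 -36.4496164  135.54260028] [np.float64(1.30909649457812), np.float64(1.3090964945779822)]
```

View pics/s4.png

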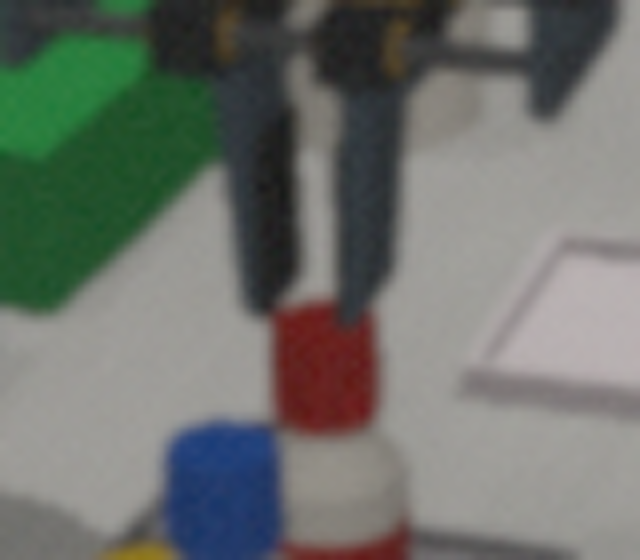

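The tips triangulate to about 31 mm above the reported TCP, and the fingers closed just above the cap with no contact force. I'll treat that as a tool z offset, reopen, go about 38 mm lower and check.

```bash
python3 -m crank '[[7,-0.5,0,0,0],[7,0,0,0,0],[7,0,0,0,0],[7,0,0,0,0],[7,0,0,0,0],[7,0,0,0,0]]' 20; python3 -m crank '[[7,1.5,0,-0.1,0],[7,1.5,0,0,0],[7,1.4,0,0,0],[7,0,0,0,0]]' 20; python3 - <<'E'
from h import *
s=bot.grab_frame('side')
cv2.imwrite("pics/s5.png",cv2.resize(s['frame'][150:220,230:310,::-1],None,fx=8,fy=8,interpolation=cv2.INTER_CUBIC))
E
```

```text
clock: 3.95
tcp_pos: [0.586, -0.052, 0.1092]
tcp_rot: [1.209, 1.209, -1.209]
wrist_force: [0.5, -0.3, 0.1]
finger_gap: 0.07
clock: 4.45
tcp_pos: [0.5851, -0.0508, 0.0637]
tcp_rot: [1.208, 1.211, -1.211]
wrist_force: [-0.3, -0.2, 0.9]
finger_gap: 0.07
```

View pics/s5.png

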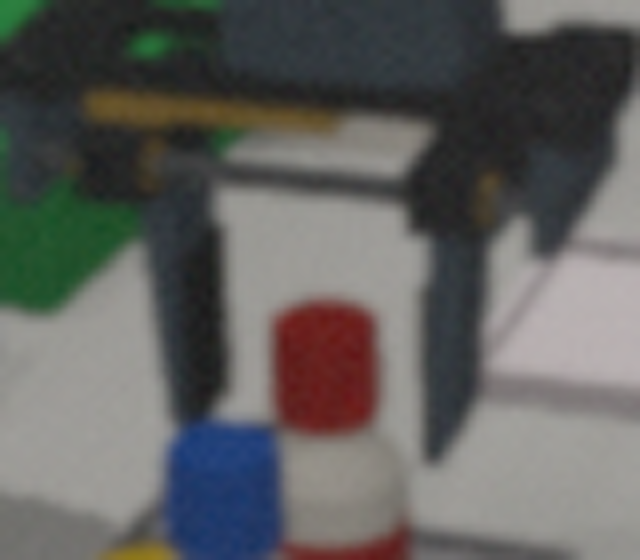

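The pads now straddle the cap (crop 275–375, 300–430) with the tips at its lower edge, so I'm closing.

```bash
python3 -m crank '[[2,0,0,0,0],[2,0,0,0,0],[2,0,0,0,0],[2,0,0,0,0],[2,0,0,0,0],[2,0,0,0,0]]' 20;  python3 -m crank '[[2,-1,0,0,0],[2,-1.5,0,0,0],[2,-1.5,0,0,0],[2,-1.5,0,0,0],[2,-1.5,0,0,0],[2,0,0,0,0]]'; python3 - <<'E'
from h import *
s=bot.grab_frame('side')
cv2.imwrite("pics/s6.png",cv2.resize(s['frame'][110:260,180:340,::-1],None,fx=4,fy=4,interpolation=cv2.INTER_CUBIC))
E
```

```text
clock: 5.25
tcp_pos: [0.586, -0.051, 0.0653]
tcp_rot: [1.209, 1.209, -1.209]
wrist_force: [-0.4, 0.0, 1.1]
finger_gap: 0.0314
clock: 6.0
tcp_pos: [0.5868, -0.0512, 0.1366]
tcp_rot: [1.21, 1.207, -1.208]
wrist_force: [0.4, -0.8, -2.1]
finger_gap: 0.0317
```

View pics/s6.png

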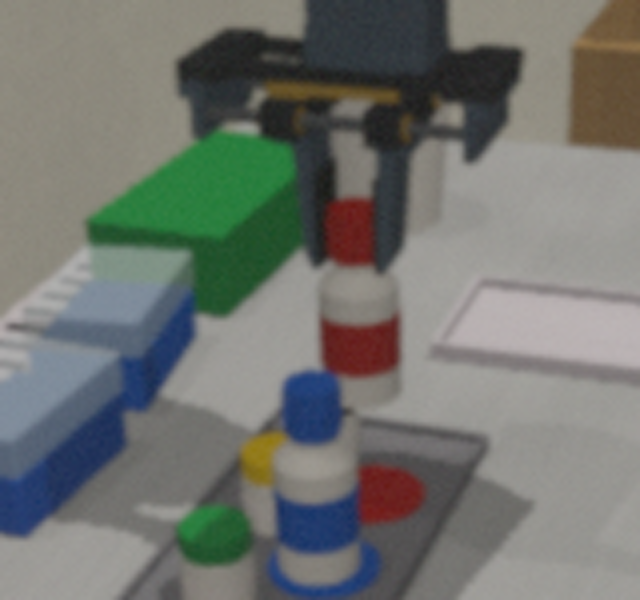

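```bash
python3 -m crank '[[2,0,-0.6,2.5,0],[2,0,-0.6,4,0],[2,0,-0.6,4.5,0],[2,0,-0.6,4.5,0],[2,0,-0.6,4.5,0],[2,0,-0.6,4,0],[2,0,-0.6,2.8,0],[2,0,0,0,0]]';python3 - <<'E'
from h import *
s=bot.grab_frame('wrist')
cv2.imwrite("pics/w7.png",s['frame'][:,:,::-1])
s=bot.grab_frame('scene')
cv2.imwrite("pics/c7.png",s['frame'][:,:,::-1])
E
```

```text
clock: 7.05
tcp_pos: [0.5432, -0.3207, 0.1343]
tcp_rot: [1.211, 1.209, -1.211]
wrist_force: [0.3, 0.2, -1.2]
finger_gap: 0.0316
```

View pics/w7.png

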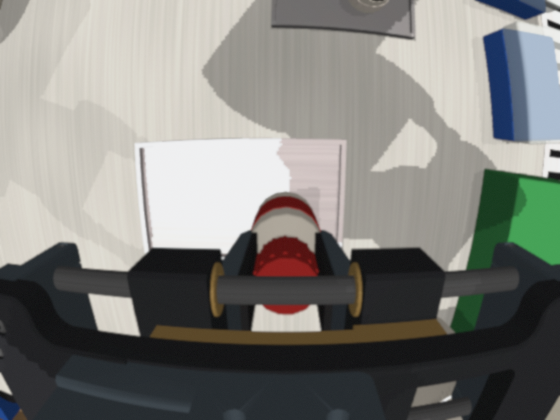

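View pics/c7.png

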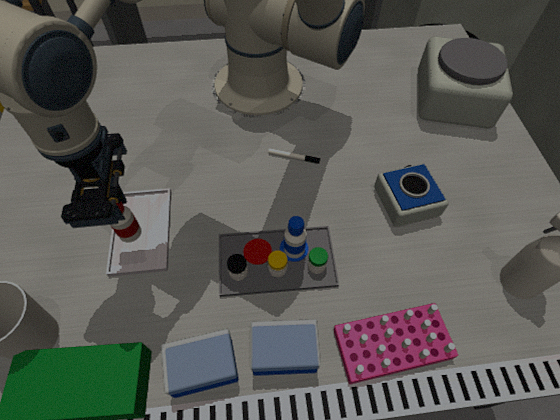

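```bash
python3 - <<'E'
from h import *
F={n:bot.grab_frame(n) for n in ["scene","side","wrist"]}
for uv in [(137,143),(347,141)]: print(plane(ray(F['wrist'],*uv,True),.014))
for n in ['scene','side']:
    for b in blobs(F[n]['frame'],'red')[1]: print(n,b,plane(ray(F[n],*b[0]),.009).round(4))
E
```

```text
[ 0.38672914 -0.25533777  0.014     ]
[ 0.6048346  -0.25729284  0.014     ]
scene ((np.float64(125.7), np.float64(233.3)), (118, 228, 16, 11, 113)) [ 0.5013 -0.3555  0.009 ]
scene ((np.float64(257.9), np.float64(252.1)), (245, 240, 28, 26, 563)) [ 0.5859 -0.0526  0.009 ]
side ((np.float64(313.2), np.float64(135.7)), (309, 130, 10, 12, 103)) [ 0.6597 -0.8381  0.009 ]
side ((np.float64(313.4), np.float64(159.9)), (307, 156, 14, 9, 117)) [ 0.5963 -0.5665  0.009 ]
side ((np.float64(277.2), np.float64(234.0)), (271, 228, 15, 13, 168)) [ 0.5696 -0.0489  0.009 ]
```

```bash
python3 -m crank '[[2,1.5,0,0,0],[2,2,0,0,0],[2,1.7,0,0,0],[2,1,0,0,0],[2,0.5,0,0,0],[2,0.4,0,0,0],[2,0.2,0,0,0],[2,0,0,0,0]]'
```

```text
clock: 8.3
tcp_pos: [0.5441, -0.3191, 0.0624]
tcp_rot: [1.209, 1.209, -1.209]
wrist_force: [-0.7, -0.4, -1.1]
finger_gap: 0.0315
```

```bash
python3 -m crank '[[2,0.1,0,0,0],[2,0.1,0,0,0],[2,0,0,0,0]]'; python3 -m crank '[[4,0,0,0,0],[6.5,0,0,0,0],[6.5,0,0,0,0],[6.5,0,0,0,0],[6.5,0,0,0,0],[6.5,-3,0,0,0],[6.5,-4,0,0,0],[6.5,-3,0,0,0]]';python3 - <<'E'
from h import *
s=bot.grab_frame('wrist')
cv2.imwrite("pics/w8.png",s['frame'][:,:,::-1])
s=bot.grab_frame('side')
cv2.imwrite("pics/s8.png",s['frame'][:,:,::-1])
E
```

```text
clock: 8.68
tcp_pos: [0.5443, -0.3194, 0.0612]
tcp_rot: [1.209, 1.208, -1.209]
wrist_force: [-3.4, 1.2, 10.1]
finger_gap: 0.0319
clock: 9.68
tcp_pos: [0.5442, -0.3191, 0.1618]
tcp_rot: [1.209, 1.208, -1.209]
wrist_force: [0.2, -0.3, 0.1]
finger_gap: 0.0651
```

View pics/w8.png

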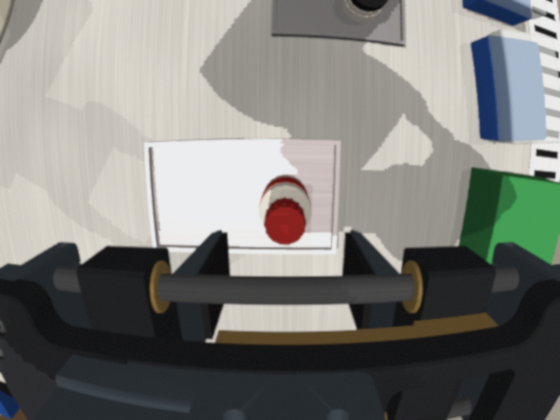

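View pics/s8.png

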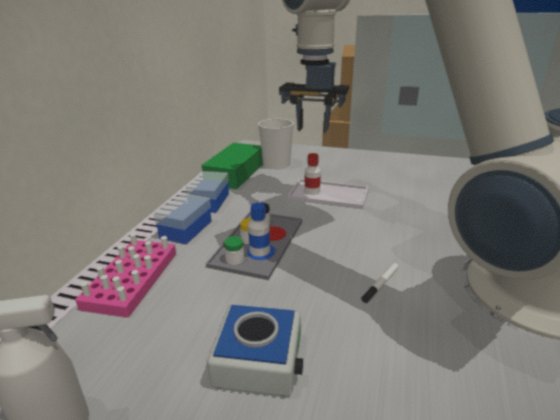

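The red bottle stands upright in the tray. Now the blue one.

```bash
python3 -m crank '[[7,0,0.5,-3,0],[7,0,0.6,-5,0],[7,0,0.6,-5.5,0],[7,0,0.6,-5.5,0],[7,0,0.6,-5.5,0],[7,0,0.6,-5,0],[7,0,0.5,-3.5,0],[7,0,0.3,-2,0]]'; python3 -m crank '[[7,0,0,0,0]]';python3 - <<'E'
from h import *
w=bot.grab_frame('wrist')
m,b=blobs(w['frame'],'blue');print(b)
for x in b: print(plane(ray(w,*x[0],True),.113).round(4))
cv2.imwrite("pics/w9.png",w['frame'][:,:,::-1])
E
```

```text
clock: 10.78
tcp_pos: [0.5868, 0.0326, 0.1597]
tcp_rot: [1.208, 1.21, -1.209]
wrist_force: [0.7, -0.6, 0.1]
finger_gap: 0.07
clock: 10.9
tcp_pos: [0.5869, 0.0316, 0.1598]
tcp_rot: [1.208, 1.21, -1.209]
wrist_force: [0.3, -0.1, 0.8]
finger_gap: 0.0703
[((np.float64(280.4), np.float64(182.5)), (256, 168, 57, 40, 700)), ((np.float64(444.2), np.float64(217.3)), (432, 188, 27, 60, 850)), ((np.float64(286.8), np.float64(224.4)), (267, 202, 41, 45, 1443))]
[0.5828 0.062  0.113 ]
[0.7235 0.0342 0.113 ]
[0.5879 0.0282 0.113 ]
```

View pics/w9.png

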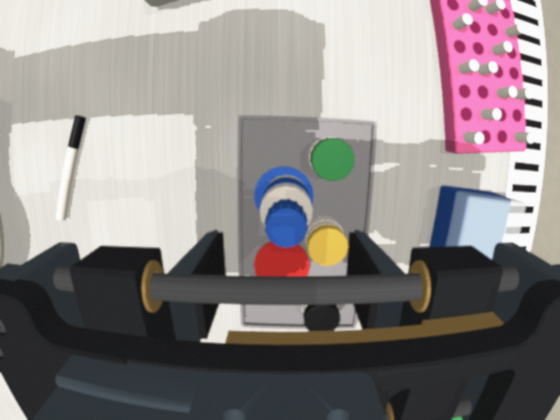

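```bash
python3 -m crank '[[7,2.5,0,0.1,0],[7,3,0,0,0],[7,2.4,0,0,0],[7,1.5,0,0,0],[7,0,0,0,0]]'; python3 -m crank '[[2,0,0,0,0],[2,0,0,0,0],[2,0,0,0,0],[2,0,0,0,0],[2,0,0,0,0],[2,0,0,0,0]]' 20;  python3 -m crank '[[2,-1,0,0,0],[2,-1.5,0,0,0],[2,-1.5,0,0,0],[2,-1.5,0,0,0],[2,-1.5,0,0,0],[2,-0.5,0,0,0],[2,0,0,0,0]]'; python3 - <<'E'
from h import *
s=bot.grab_frame('side')
cv2.imwrite("pics/s10.png",cv2.resize(s['frame'][110:260,180:340,::-1],None,fx=4,fy=4,interpolation=cv2.INTER_CUBIC))
E
```

```text
clock: 11.58
tcp_pos: [0.5865, 0.0292, 0.0655]
tcp_rot: [1.209, 1.21, -1.211]
wrist_force: [0.6, 0.5, 0.2]
finger_gap: 0.0702
clock: 12.32
tcp_pos: [0.5871, 0.03, 0.0664]
tcp_rot: [1.209, 1.209, -1.209]
wrist_force: [-1.5, -0.0, 5.7]
finger_gap: 0.0317
clock: 13.2
tcp_pos: [0.5871, 0.03, 0.1414]
tcp_rot: [1.209, 1.209, -1.209]
wrist_force: [-0.6, -0.2, -2.4]
finger_gap: 0.0317
```

View pics/s10.png

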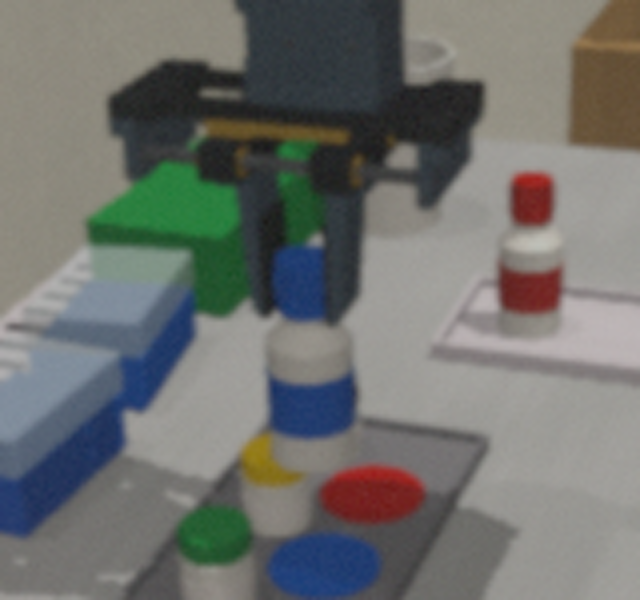

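```bash
python3 -m crank '[[2,0,-1.2,2.5,0],[2,0,-1.9,4.5,0],[2,0,-2,5,0],[2,0,-2,5,0],[2,0,-2,5,0],[2,0,-2,5,0],[2,0,-1.8,4.5,0],[2,0,-1.3,3.5,0]]'; python3 -m crank '[[2,2,0,0,0],[2,2,0,0,0],[2,1.7,0,0,0],[2,1,0,0,0],[2,0.5,0,0,0],[2,0.4,0,0,0],[2,0,0,0,0]]'
```

```text
clock: 14.25
tcp_pos: [0.4437, -0.3216, 0.1406]
tcp_rot: [1.21, 1.21, -1.21]
wrist_force: [0.2, -0.5, -1.8]
finger_gap: 0.0315
clock: 15.12
tcp_pos: [0.4451, -0.32, 0.0653]
tcp_rot: [1.209, 1.209, -1.209]
wrist_force: [-0.5, -0.5, -2.2]
finger_gap: 0.0315
```

Contact is expected at about 0.062.

```bash
python3 -m crank '[[2,0.2,0,0,0],[2,0.1,0,0,0],[2,0,0,0,0]]'; python3 -m crank '[[2,0.1,0,0,0],[2,0,0,0,0]]'; python3 -m crank '[[4,0,0,0,0],[6.5,0,0,0,0],[6.5,0,0,0,0],[6.5,0,0,0,0],[6.5,0,0,0,0],[6.5,-3,0,0,0],[6.5,-4,0,0,0],[6.5,-3,0,0,0]]';python3 - <<'E'
from h import *
s=bot.grab_frame('wrist')
cv2.imwrite("pics/w11.png",s['frame'][:,:,::-1])
F={n:bot.grab_frame(n) for n in ["scene","side"]}
for n in ['scene','side']:
  for c in ['red','blue']:
    for b in blobs(F[n]['frame'],c)[1]: print(n,c,b,plane(ray(F[n],*b[0]),.009).round(4))
def T(**k): 
    p,e=tri([ray(F[n],*uv) for n,uv in k.items()]); return (p*1000).round(1),np.round(e,1)
y={n:blobs(F[n]['frame'],'yellow')[1] for n in F};print(y)
cv2.imwrite("pics/s11.png",F['side']['frame'][:,:,::-1])
E
```

```text
clock: 15.5
tcp_pos: [0.4451, -0.3201, 0.0625]
tcp_rot: [1.209, 1.209, -1.209]
wrist_force: [-0.6, 0.6, 1.3]
finger_gap: 0.0315
clock: 15.75
tcp_pos: [0.4454, -0.3204, 0.0624]
tcp_rot: [1.209, 1.208, -1.209]
wrist_force: [-3.8, 1.9, 19.3]
finger_gap: 0.0316
clock: 16.75
tcp_pos: [0.4452, -0.3202, 0.1627]
tcp_rot: [1.209, 1.208, -1.209]
wrist_force: [0.2, 0.4, 0.1]
finger_gap: 0.0652
scene red ((np.float64(125.1), np.float64(225.6)), (117, 217, 17, 20, 229)) [ 0.4798 -0.3588  0.009 ]
scene red ((np.float64(257.9), np.float64(252.1)), (245, 240, 28, 26, 565)) [ 0.5859 -0.0526  0.009 ]
scene red ((np.float64(135.8), np.float64(250.0)), (127, 246, 18, 9, 100)) [ 0.5484 -0.3287  0.009 ]
scene blue ((np.float64(413.9), np.float64(189.1)), (385, 166, 60, 45, 1065)) [0.4534 0.3568 0.009 ]
scene blue ((np.float64(129.6), np.float64(187.5)), (122, 179, 16, 19, 195)) [ 0.3674 -0.3578  0.009 ]
scene blue ((np.float64(140.7), np.float64(212.0)), (131, 206, 18, 11, 119)) [ 0.4451 -0.325   0.009 ]
scene blue ((np.float64(295.1), np.float64(248.8)), (281, 237, 28, 26, 538)) [0.5874 0.0331 0.009 ]
sc
[... 632 characters left out ...]
loat64(347.1), np.float64(163.3)), (343, 158, 9, 12, 93)) [ 0.475  -0.5637  0.009 ]
side blue ((np.float64(346.0), np.float64(187.3)), (340, 184, 13, 8, 96)) [ 0.4478 -0.366   0.009 ]
side blue ((np.float64(194.5), np.float64(223.5)), (160, 187, 69, 57, 754)) [ 0.7958 -0.0404  0.009 ]
side blue ((np.float64(261.6), np.float64(252.1)), (249, 245, 26, 15, 318)) [0.5805 0.0372 0.009 ]
side blue ((np.float64(256.9), np.float64(338.7)), (216, 307, 78, 56, 1919)) [0.4995 0.2915 0.009 ]
{'scene': [((np.float64(2.9), np.float64(103.7)), (0, 98, 9, 15, 93)), ((np.float64(278.0), np.float64(260.9)), (269, 252, 19, 19, 297))], 'side': [((np.float64(249.4), np.float64(225.4)), (242, 220, 16, 12, 163))]}
```

View pics/s11.png

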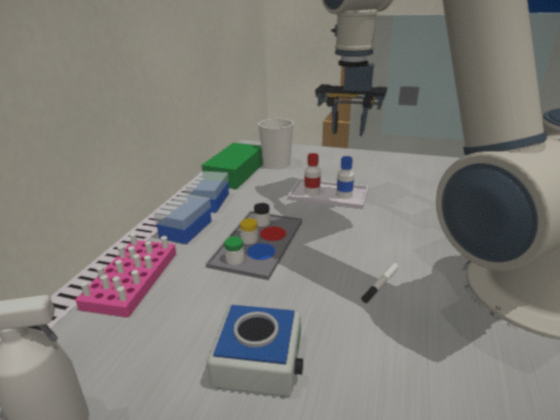

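View pics/w11.png

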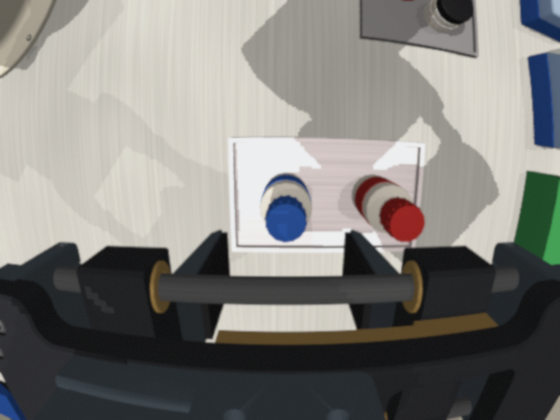

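```bash
python3 -m crank '[[7,0,1.8,-3,0],[7,0,2.6,-4.3,0],[7,0,2.6,-4.3,0],[7,0,2.6,-4.3,0],[7,0,2.6,-4.3,0],[7,0,2.6,-4.3,0],[7,0,2.4,-4,0],[7,0,1.4,-2.2,0]]'; python3 -m crank '[[7,3,0,0,0],[7,3,0,0,0],[7,0,0,0,0]]';python3 - <<'E'
from h import *
w=bot.grab_frame('wrist')
for c,z in [('yellow',.048),('red',.009),('blue',.009)]:
    m,b=blobs(w['frame'],c)
    for x in b: print(c,x,plane(ray(w,*x[0],True),z).round(4))
cv2.imwrite("pics/w12.png",w['frame'][:,:,::-1])
E
```

```text
clock: 17.9
tcp_pos: [0.6313, -0.0108, 0.1598]
tcp_rot: [1.208, 1.211, -1.209]
wrist_force: [0.2, 0.1, -1.1]
finger_gap: 0.0697
clock: 18.27
tcp_pos: [0.6289, -0.0127, 0.0983]
tcp_rot: [1.207, 1.214, -1.213]
wrist_force: [0.4, 0.5, 0.3]
finger_gap: 0.0704
yellow ((np.float64(287.6), np.float64(221.3)), (262, 196, 52, 51, 2044)) [ 0.6302 -0.0145  0.048 ]
red ((np.float64(244.2), np.float64(247.5)), (213, 218, 59, 59, 2501)) [ 0.5886 -0.0523  0.009 ]
blue ((np.float64(238.4), np.float64(162.4)), (204, 128, 70, 70, 3854)) [0.5857 0.0292 0.009 ]
blue ((np.float64(438.2), np.float64(200.1)), (422, 153, 32, 95, 1609)) [ 0.7787 -0.0043  0.009 ]
```

View pics/w12.png

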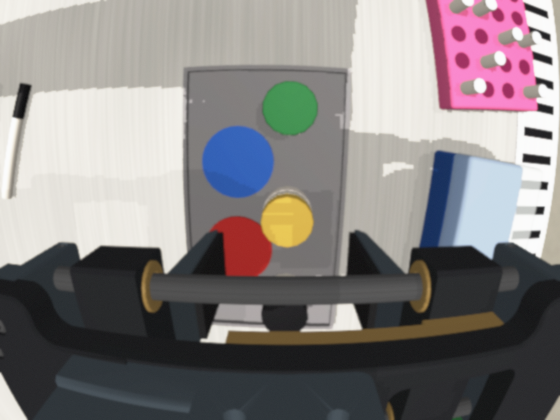

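```bash
python3 -m crank '[[7,2.5,0.1,0.1,0],[7,2.5,0.1,0,0],[7,2,0,0,0],[7,1.5,0,0,0],[7,0.8,0,0,0],[7,0.5,0,0,0],[7,0,0,0,0]]';python3 - <<'E'
from h import *
s=bot.grab_frame('side')
cv2.imwrite("pics/s13.png",cv2.resize(s['frame'][150:280,190:310,::-1],None,fx=4.5,fy=4.5,interpolation=cv2.INTER_CUBIC))
E
```

```text
clock: 19.2
tcp_pos: [0.6332, -0.014, 0.0034]
tcp_rot: [1.209, 1.209, -1.209]
wrist_force: [0.7, -0.8, -0.1]
finger_gap: 0.07
```

View pics/s13.png

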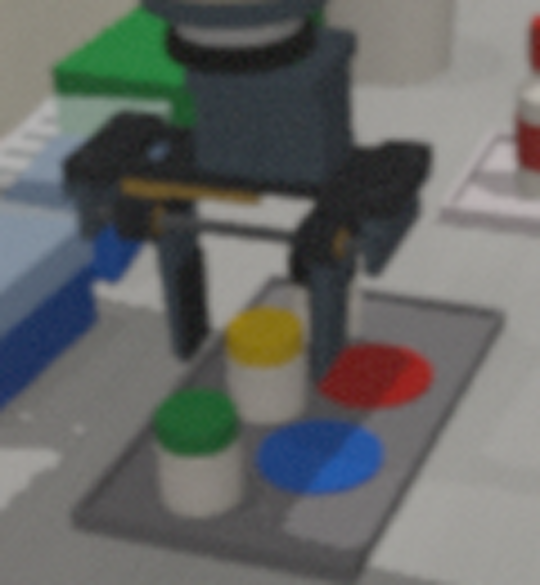

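```bash
python3 -m crank '[[7,0.6,-0.2,0,0],[7,0.4,0,0,0],[3,0,0,0,0],[3,0,0,0,0],[3,0,0,0,0],[3,0,0,0,0],[3,0,0,0,0],[3,0,0,0,0]]' 20; python3 -m crank '[[3,-0.8,0,0,0],[3,-2,0,0,0],[3,-3,0,0,0],[3,-4,0,0,0],[3,-4,0,0,0],[3,-2,0,0,0],[3,0,0,0,0]]';python3 - <<'E'
from h import *
s=bot.grab_frame('side')
cv2.imwrite("pics/s14.png",cv2.resize(s['frame'][110:280,180:310,::-1],None,fx=3.5,fy=3.5,interpolation=cv2.INTER_CUBIC))
E
```

```text
clock: 20.25
tcp_pos: [0.6311, -0.014, -0.0067]
tcp_rot: [1.209, 1.209, -1.209]
wrist_force: [-0.8, 0.8, 2.2]
finger_gap: 0.0413
clock: 21.12
tcp_pos: [0.6319, -0.0141, 0.1531]
tcp_rot: [1.21, 1.207, -1.207]
wrist_force: [-0.3, -0.3, -0.8]
finger_gap: 0.0416
```

View pics/s14.png

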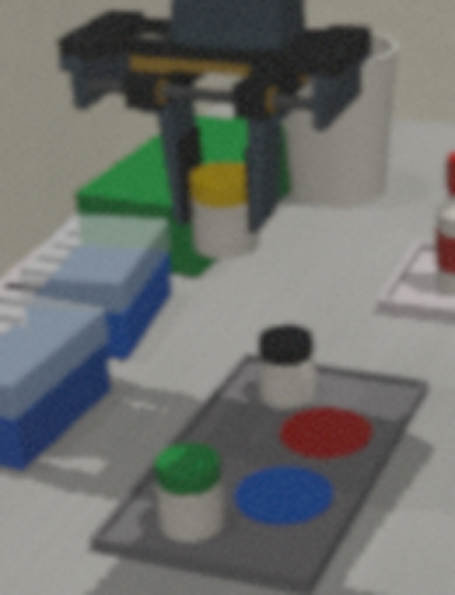

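The pot is held. On to the mixer.

```bash
python3 -m crank '[[3,0,-1.2,-2.5,0],[3,0,-2,-4.4,0],[3,0,-2,-4.8,0],[3,0,-2,-4.8,0],[3,0,-2,-4.8,0],[3,0,-2,-4.8,0],[3,0,-2,-4.5,0],[3,0,-1.6,-3.8,0]]'; python3 -m crank '[[3,1.5,0,0,0],[3,2,0,0,0],[3,1.5,0,0,0],[3,0,0,0,0]]';python3 - <<'E'
from h import *
for n in ['side','wrist','scene']:
    s=bot.grab_frame(n);a,b,c,d={'side':(150,190,190,210),'wrist':(130,120,330,200),'scene':(340,100,150,140)}[n]
    k=int(600/max(c,d)) if n!='wrist' else 2
    cv2.imwrite(f"pics/{n}15.png",cv2.resize(s['frame'][b:b+d,a:a+c,::-1],None,fx=k,fy=k,interpolation=cv2.INTER_CUBIC))
E
```

```text
clock: 22.18
tcp_pos: [0.4813, 0.3313, 0.1499]
tcp_rot: [1.207, 1.21, -1.211]
wrist_force: [0.2, 0.2, -0.1]
finger_gap: 0.0417
clock: 22.68
tcp_pos: [0.4823, 0.329, 0.0996]
tcp_rot: [1.207, 1.21, -1.212]
wrist_force: [-1.0, -0.5, -0.6]
finger_gap: 0.0415
```

View pics/side15.png

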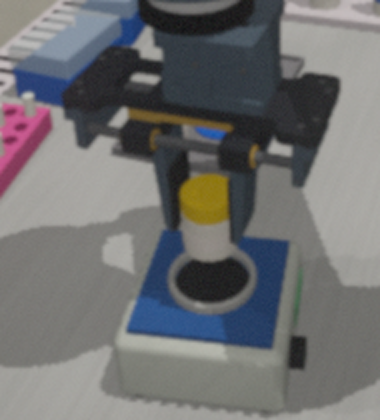

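View pics/wrist15.png

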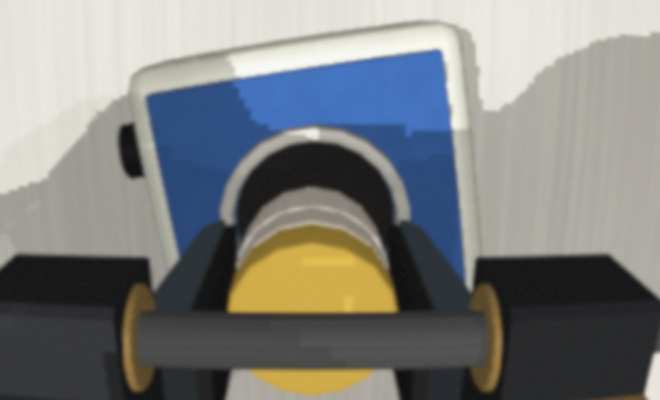

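View pics/scene15.png

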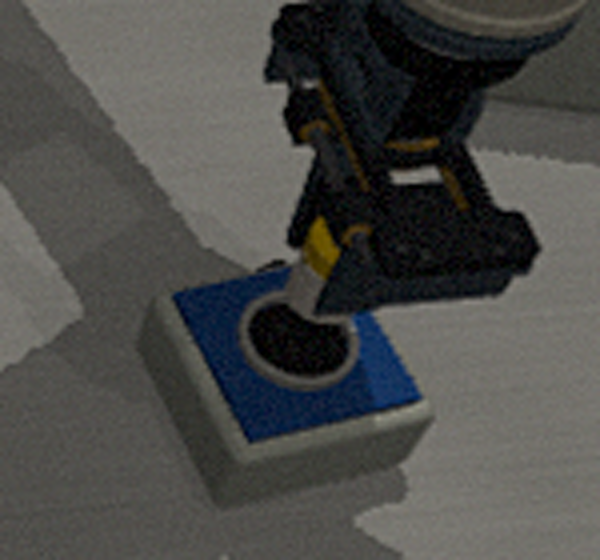

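```bash
python3 - <<'E'
from h import *
w=bot.grab_frame('wrist')
print(bot.get_obs()['tcp_pos'])
p=plane(ray(w,130+314/2,120+127/2,True),.078); print('top',p, 'centre y',p[1]-.035)
for u,v in [(221,205),(411,205)]: print(plane(ray(w,130+u/2,120+v/2,True),.078))
# circle fit through points
P=np.array([plane(ray(w,130+u/2,120+v/2,True),.078)[:2] for u,v in [(222,200),(240,163),(275,136),(314,127),(358,137),(394,164),(410,200)]])
A=np.c_[2*P,np.ones(len(P))];s=np.linalg.lstsq(A,(P**2).sum(1),rcond=None)[0];print(s[:2],np.sqrt(s[2]+s[:2]@s[:2]))
E
```

```text
[0.48349179 0.32999801 0.10178353]
top [0.48436179 0.36335427 0.078     ] centre y 0.32835426657083444
[0.45066464 0.33481858 0.078     ]
[0.51969386 0.3348637  0.078     ]
[0.48521612 0.32809814] 0.03518332716514507
```

```bash
python3 -m crank '[[3,1,0.1,0.1,0],[3,1.2,0,0,0],[3,1,0,0,0],[3,0.5,0,0,0],[3,0.3,0,0,0],[3,0.2,0,0,0],[3,0,0,0,0]]'; python3 -m crank '[[3,0.15,0,0,0],[3,0,0,0,0]]'
```

```text
clock: 23.75
tcp_pos: [0.484, 0.3291, 0.0593]
tcp_rot: [1.209, 1.209, -1.209]
wrist_force: [-0.3, 0.4, -0.5]
finger_gap: 0.0417
clock: 24.0
tcp_pos: [0.484, 0.329, 0.0577]
tcp_rot: [1.209, 1.209, -1.209]
wrist_force: [0.0, -0.6, -0.8]
finger_gap: 0.0413
```

```bash
python3 -m crank '[[3,0.1,0,0,0],[3,0,0,0,0]]'; python3 -m crank '[[4.6,0,0,0,0],[6.3,0,0,0,0],[6.3,0,0,0,0],[6.3,0,0,0,0],[6.3,-2,0,0,0],[6.3,-4,0,0,0],[6.3,-4,0,0,0],[6.3,0,0,0,0]]';python3 - <<'E'
from h import *
for n in ['side','wrist']:
    s=bot.grab_frame(n);a,b,c,d={'side':(150,190,190,210),'wrist':(130,70,330,250)}[n]
    k=3 if n!='wrist' else 2
    cv2.imwrite(f"pics/{n}16.png",cv2.resize(s['frame'][b:b+d,a:a+c,::-1],None,fx=k,fy=k,interpolation=cv2.INTER_CUBIC))
E
```

```text
clock: 24.25
tcp_pos: [0.4842, 0.3291, 0.0573]
tcp_rot: [1.21, 1.209, -1.209]
wrist_force: [-2.1, -0.7, 9.3]
finger_gap: 0.0418
clock: 25.25
tcp_pos: [0.4856, 0.3299, 0.1596]
tcp_rot: [1.213, 1.208, -1.205]
wrist_force: [-0.1, -0.1, -1.0]
finger_gap: 0.063
```

View pics/side16.png

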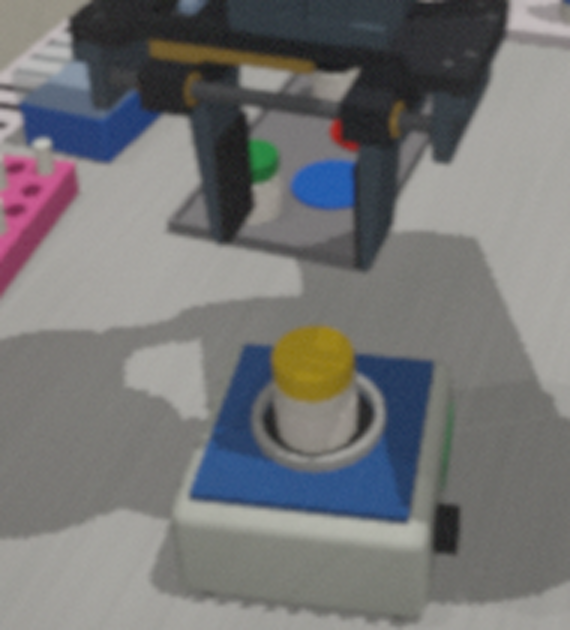

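View pics/wrist16.png

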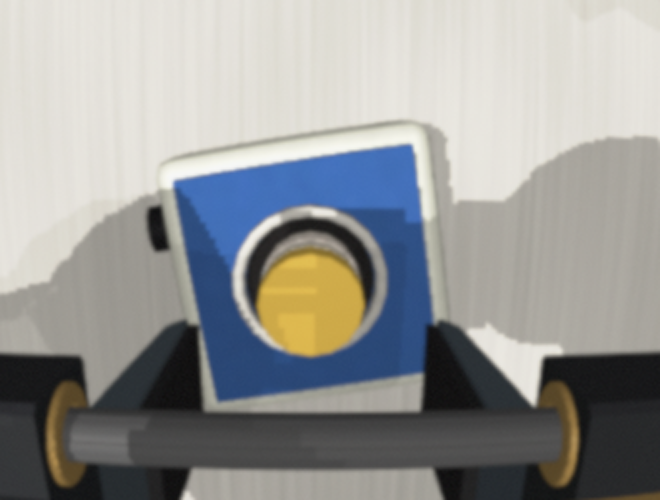

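The pot stands inside the ring. On the way to the bottles I'll look straight down on the empty discs.

```bash
python3 -m crank '[[6.5,0,0.6,3,0],[6.5,0,1.3,5,0],[6.5,0,1.4,5.6,0],[6.5,0,1.4,5.6,0],[6.5,0,1.4,5.6,0],[6.5,0,1.4,5.6,0],[6.5,0,1.4,5.2,0],[6.5,0,1.1,3.4,0]]'; python3 -m crank '[[6.5,0,0,1,0],[6.5,0,0,0,0],[6.5,0,0,0,0]]';python3 - <<'E'
from h import *
w=bot.grab_frame('wrist');s=bot.grab_frame('scene')
for n,f in [('w',w),('s',s)]:
  for c,z in [('red',.009),('blue',.009),('yellow',.12)]:
    m,b=blobs(f['frame'],c)
    for x in b:
        if x[1][4]>250: print(n,c,x,plane(ray(f,*x[0],n=='w'),z).round(4))
cv2.imwrite("pics/w17.png",w['frame'][:,:,::-1])
E
```

```text
clock: 26.35
tcp_pos: [0.5835, -0.0633, 0.1552]
tcp_rot: [1.209, 1.21, -1.212]
wrist_force: [-0.4, 0.1, -0.0]
finger_gap: 0.0654
clock: 26.72
tcp_pos: [0.5834, -0.0698, 0.1563]
tcp_rot: [1.208, 1.211, -1.209]
wrist_force: [-0.1, -0.1, -0.1]
finger_gap: 0.0654
w red ((np.float64(285.4), np.float64(181.4)), (256, 153, 59, 58, 2700)) [ 0.583  -0.0548  0.009 ]
w blue ((np.float64(287.6), np.float64(104.3)), (258, 75, 60, 59, 2773)) [0.5852 0.0284 0.009 ]
w blue ((np.float64(452.3), np.float64(154.0)), (439, 102, 27, 107, 1505)) [ 0.7782 -0.0184  0.009 ]
w blue ((np.float64(469.7), np.float64(241.0)), (439, 234, 63, 14, 551)) [ 0.8191 -0.1267  0.009 ]
s red ((np.float64(258.2), np.float64(252.3)), (245, 240, 28, 26, 581)) [ 0.5865 -0.052   0.009 ]
s blue ((np.float64(412.6), np.float64(191.7)), (385, 169, 61, 42, 920)) [0.4609 0.3511 0.009 ]
s blue ((np.float64(294.6), np.float64(249.2)), (281, 237, 28, 26, 573)) [0.5882 0.0318 0.009 ]
s yellow ((np.float64(420.7), np.float64(175.2)), (412, 167, 19, 17, 257)) [0.4925 0.3275 0.12  ]
```

View pics/w17.png

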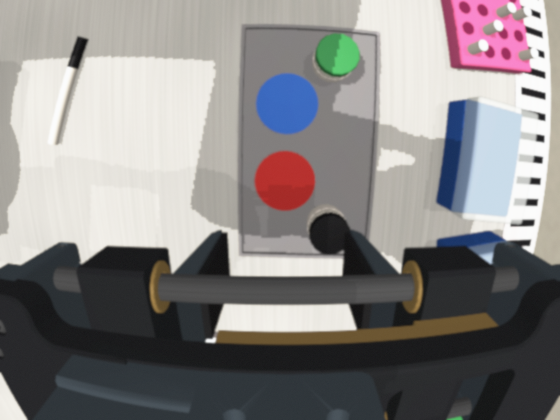

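```bash
python3 -m crank '[[6.5,0,-1.5,2.5,0],[6.5,0,-2.5,4.5,0],[6.5,0,-2.5,4.8,0],[6.5,0,-2.5,4.8,0],[6.5,0,-2.5,4.5,0],[6.5,0,-2.3,3.9,0],[6.5,0,0,0,0]]'; python3 - <<'E'
from h import *
w=bot.grab_frame('wrist')
print(bot.get_obs()['tcp_pos'])
for c in ['red','blue']:
    for x in blobs(w['frame'],c)[1]: print(c,x[1],plane(ray(w,*x[0],True),.109).round(4))
E
```

```text
clock: 27.7
tcp_pos: [0.4449, -0.3227, 0.1568]
tcp_rot: [1.211, 1.208, -1.211]
wrist_force: [0.5, 0.9, 0.0]
finger_gap: 0.0652
[ 0.44562907 -0.32136003  0.15679253]
red (358, 177, 30, 34, 299) [ 0.5104 -0.2976  0.109 ]
red (384, 198, 44, 43, 1419) [ 0.5452 -0.3221  0.109 ]
blue (524, 0, 36, 37, 654) [ 0.6931 -0.1191  0.109 ]
blue (533, 52, 25, 93, 1663) [ 0.6952 -0.2033  0.109 ]
blue (274, 175, 25, 6, 64) [ 0.4455 -0.2883  0.109 ]
blue (268, 196, 39, 45, 1390) [ 0.446  -0.3216  0.109 ]
blue (0, 386, 27, 34, 510) [-0.034  -0.6615  0.109 ]
```

```bash
python3 -m crank '[[6.5,2.5,0,-0.1,0],[6.5,3,0,0,0],[6.5,2.3,0,0,0],[6.5,1.5,0,0,0],[6.5,0,0,0,0]]'; python3 -m crank '[[2,0,0,0,0],[2,0,0,0,0],[2,0,0,0,0],[2,0,0,0,0],[2,0,0,0,0],[2,0,0,0,0]]' 20;  python3 -m crank '[[2,-1,0,0,0],[2,-1.5,0,0,0],[2,-1.5,0,0,0],[2,-1.5,0,0,0],[2,-1.5,0,0,0],[2,-1,0,0,0],[2,0,0,0,0]]'
```

```text
clock: 28.38
tcp_pos: [0.446, -0.3189, 0.0631]
tcp_rot: [1.209, 1.211, -1.209]
wrist_force: [0.3, 0.6, 0.4]
finger_gap: 0.0653
clock: 29.12
tcp_pos: [0.4461, -0.3202, 0.064]
tcp_rot: [1.209, 1.209, -1.209]
wrist_force: [-1.2, 0.1, 6.0]
finger_gap: 0.0316
clock: 30.0
tcp_pos: [0.4463, -0.3203, 0.1444]
tcp_rot: [1.209, 1.208, -1.209]
wrist_force: [-0.7, 0.2, -1.5]
finger_gap: 0.0318
```

```bash
python3 -m crank '[[2,0,1,-2.5,0],[2,0,1.8,-4.5,0],[2,0,2,-5,0],[2,0,2,-5,0],[2,0,2,-5,0],[2,0,2,-5,0],[2,0,1.9,-4.5,0],[2,0,1.3,-3.6,0]]'; python3 -m crank '[[2,2,0,0,0],[2,2,0,0,0],[2,1.5,0,0,0],[2,0.7,0,0,0],[2,0,0,0,0],[2,0,0,0,0]]';python3 - <<'E'
from h import *
for n in ['side','wrist']:
    s=bot.grab_frame(n);a,b,c,d={'side':(190,140,130,150),'wrist':(180,70,220,250)}[n]
    k=4 if n!='wrist' else 2
    cv2.imwrite(f"pics/{n}18.png",cv2.resize(s['frame'][b:b+d,a:a+c,::-1],None,fx=k,fy=k,interpolation=cv2.INTER_CUBIC))
E
```

```text
clock: 31.0
tcp_pos: [0.5862, 0.033, 0.143]
tcp_rot: [1.208, 1.21, -1.209]
wrist_force: [-0.9, -0.0, -2.2]
finger_gap: 0.0313
clock: 31.75
tcp_pos: [0.5864, 0.0309, 0.0823]
tcp_rot: [1.21, 1.208, -1.209]
wrist_force: [0.4, -0.2, -2.1]
finger_gap: 0.0317
```

View pics/side18.png

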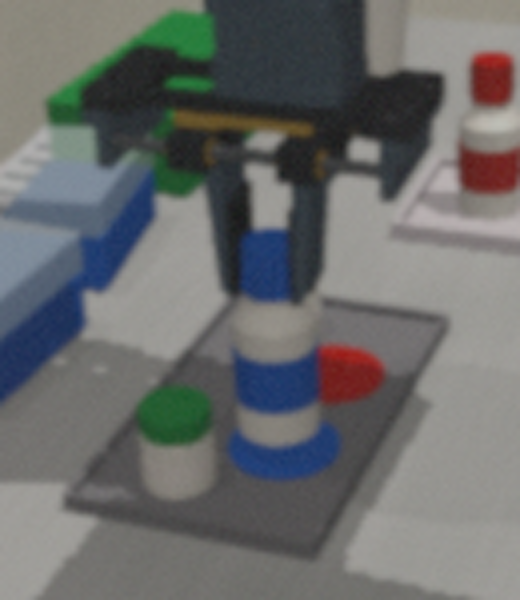

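View pics/wrist18.png

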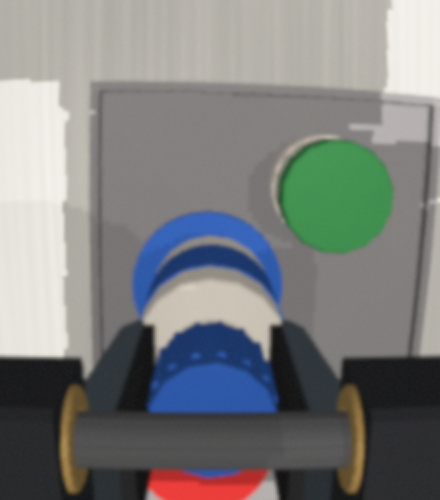

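```bash
python3 -m crank '[[2,0.5,-0.2,0,0],[2,0.4,0,0,0],[2,0.3,0,0,0],[2,0.1,0,0,0],[2,0,0,0,0]]';python3 - <<'E'
from h import *
for n in ['side']:
    s=bot.grab_frame(n);a,b,c,d=230,170,70,100
    cv2.imwrite(f"pics/{n}19.png",cv2.resize(s['frame'][b:b+d,a:a+c,::-1],None,fx=6,fy=6,interpolation=cv2.INTER_CUBIC))
E
```

```text
clock: 32.48
tcp_pos: [0.584, 0.031, 0.0686]
tcp_rot: [1.209, 1.209, -1.209]
wrist_force: [-0.9, -1.0, -2.2]
finger_gap: 0.0316
```

View pics/side19.png

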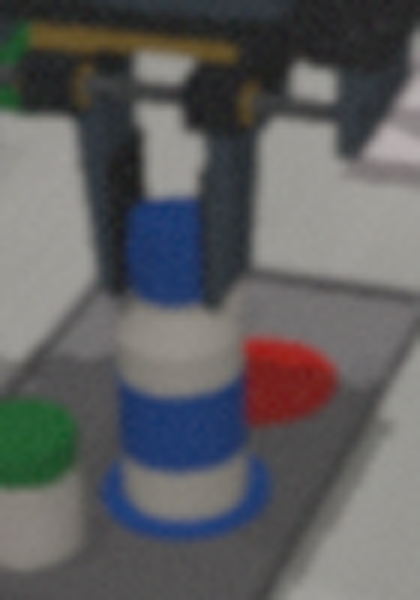

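```bash
python3 -m crank '[[2,0.1,0,0,0],[2,0,0,0,0]]';  python3 -m crank '[[4,0,0,0,0],[6.5,0,0,0,0],[6.5,0,0,0,0],[6.5,0,0,0,0],[6.5,0,0,0,0],[6.5,-3,0,0,0],[6.5,-4,0,0,0],[6.5,-2.5,0,0,0]]';python3 - <<'E'
from h import *
for n in ['side','wrist']:
    s=bot.grab_frame(n);a,b,c,d={'side':(190,140,130,150),'wrist':(180,70,220,250)}[n]
    k=4 if n!='wrist' else 2
    cv2.imwrite(f"pics/{n}20.png",cv2.resize(s['frame'][b:b+d,a:a+c,::-1],None,fx=k,fy=k,interpolation=cv2.INTER_CUBIC))
E
```

```text
clock: 32.78
tcp_pos: [0.5842, 0.031, 0.068]
tcp_rot: [1.209, 1.209, -1.209]
wrist_force: [-0.8, 1.3, 3.3]
finger_gap: 0.0314
clock: 33.78
tcp_pos: [0.5845, 0.031, 0.1645]
tcp_rot: [1.21, 1.208, -1.208]
wrist_force: [-0.7, -0.2, 0.1]
finger_gap: 0.065
```

View pics/wrist20.png

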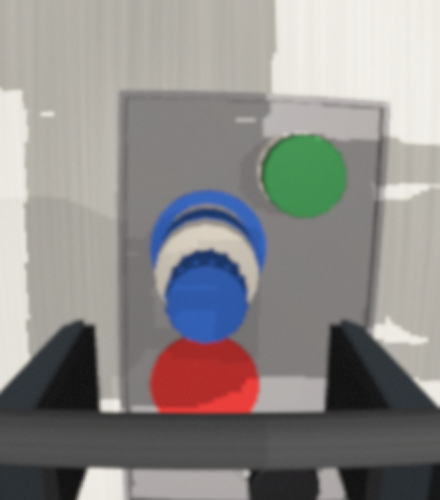

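View pics/side20.png

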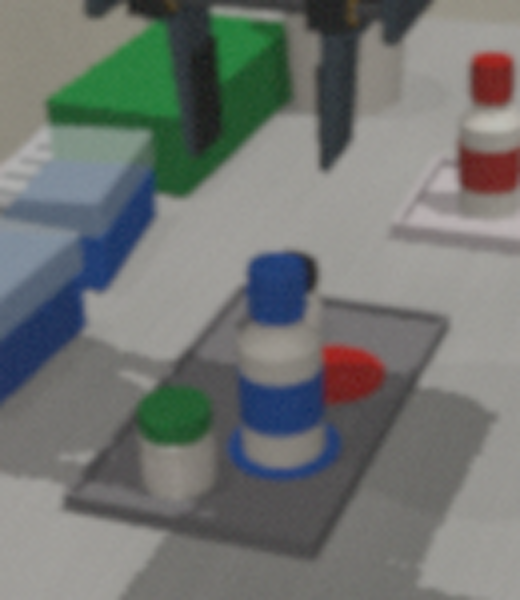

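```bash
python3 -m crank '[[6.5,0,-0.3,2.5,0],[6.5,0,-0.5,4.5,0],[6.5,0,-0.6,5,0],[6.5,0,-0.6,5,0],[6.5,0,-0.6,5,0],[6.5,0,-0.6,5,0],[6.5,0,-0.5,4.5,0],[6.5,0,-0.3,3.5,0]]'; python3 -m crank '[[6.5,0,0,0,0],[6.5,0,0,0,0]]'; python3 - <<'E'
from h import *
w=bot.grab_frame('wrist')
for c in ['red']:
    for x in blobs(w['frame'],c)[1]: print(c,x[1],plane(ray(w,*x[0],True),.109).round(4))
E
```

```text
clock: 34.88
tcp_pos: [0.5432, -0.3207, 0.1617]
tcp_rot: [1.21, 1.21, -1.21]
wrist_force: [0.9, -0.3, 0.2]
finger_gap: 0.0647
clock: 35.12
tcp_pos: [0.5437, -0.3183, 0.162]
tcp_rot: [1.21, 1.211, -1.21]
wrist_force: [-0.1, 1.5, 0.1]
finger_gap: 0.0651
red (273, 180, 31, 9, 103) [ 0.5454 -0.2891  0.109 ]
red (267, 201, 40, 44, 1348) [ 0.5443 -0.3224  0.109 ]
```

```bash
python3 -m crank '[[6.5,2.5,0,0.1,0],[6.5,3,0,0,0],[6.5,2.5,0,0,0],[6.5,1.8,0,0,0],[6.5,0,0,0,0]]'; python3 -m crank '[[2,0,0,0,0],[2,0,0,0,0],[2,0,0,0,0],[2,0,0,0,0],[2,0,0,0,0],[2,0,0,0,0]]' 20;  python3 -m crank '[[2,-1,0,0,0],[2,-1.5,0,0,0],[2,-1.5,0,0,0],[2,-1.5,0,0,0],[2,-1.5,0,0,0],[2,-1,0,0,0],[2,0,0,0,0]]'
```

```text
clock: 35.8
tcp_pos: [0.5436, -0.319, 0.0637]
tcp_rot: [1.209, 1.212, -1.209]
wrist_force: [-0.8, 0.4, 0.6]
finger_gap: 0.0646
clock: 36.55
tcp_pos: [0.5441, -0.3202, 0.0651]
tcp_rot: [1.209, 1.209, -1.209]
wrist_force: [-0.7, -0.4, 5.8]
finger_gap: 0.0314
clock: 37.42
tcp_pos: [0.5444, -0.3202, 0.1455]
tcp_rot: [1.209, 1.208, -1.209]
wrist_force: [0.3, -1.1, -1.4]
finger_gap: 0.0314
```

```bash
python3 -m crank '[[2,0,0.4,-2.5,0],[2,0,0.5,-4,0],[2,0,0.6,-4.5,0],[2,0,0.6,-4.5,0],[2,0,0.6,-4.5,0],[2,0,0.6,-4,0],[2,0,0.4,-2.7,0],[2,0,0,0,0]]'; python3 -m crank '[[2,2,0,0,0],[2,2,0,0,0],[2,1.8,0,0,0],[2,0.9,0,0,0],[2,0.4,0,0,0],[2,0,0,0,0]]';python3 - <<'E'
from h import *
for n in ['side','wrist','scene']:
    s=bot.grab_frame(n);a,b,c,d={'side':(190,140,130,150),'wrist':(180,70,220,250),'scene':(200,190,150,120)}[n]
    k=4 if n!='wrist' else 2
    cv2.imwrite(f"pics/{n}21.png",cv2.resize(s['frame'][b:b+d,a:a+c,::-1],None,fx=k,fy=k,interpolation=cv2.INTER_CUBIC))
E
```

```text
clock: 38.42
tcp_pos: [0.5805, -0.0503, 0.1442]
tcp_rot: [1.207, 1.212, -1.208]
wrist_force: [-0.2, -0.1, -1.1]
finger_gap: 0.0318
clock: 39.17
tcp_pos: [0.5811, -0.0531, 0.0739]
tcp_rot: [1.209, 1.209, -1.209]
wrist_force: [-0.2, -0.4, -1.7]
finger_gap: 0.0315
```

View pics/wrist21.png

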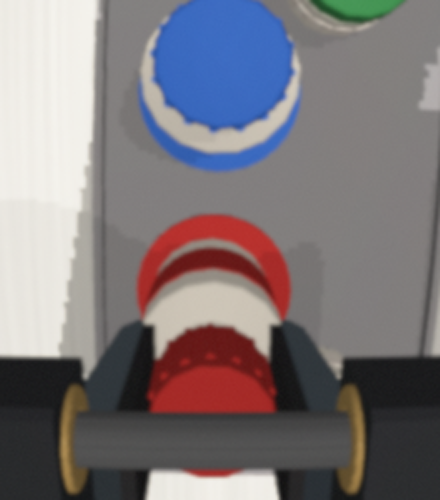

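View pics/side21.png

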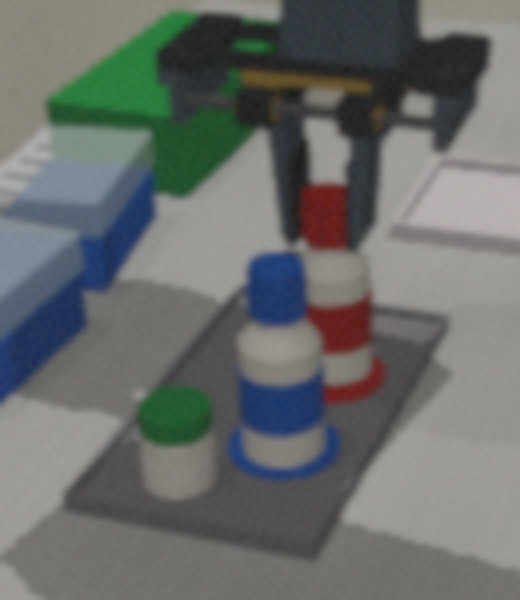

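View pics/scene21.png

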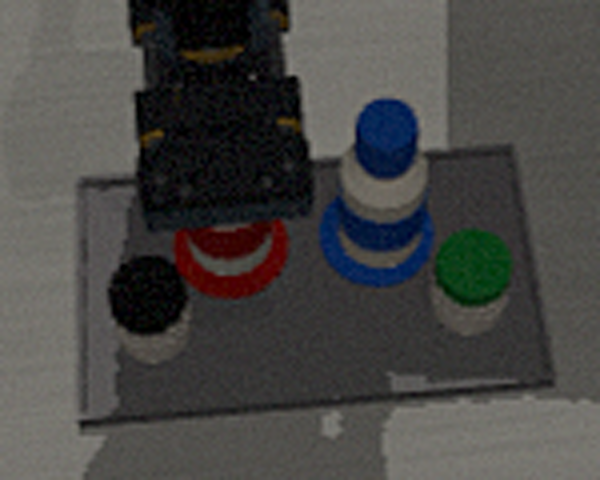

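```bash
python3 -m crank '[[2,0.3,0.1,0,0],[2,0.1,0,0,0],[2,0,0,0,0]]'; python3 -m crank '[[2,0.1,0,0,0],[2,0,0,0,0]]'
```

```text
clock: 39.7
tcp_pos: [0.5819, -0.053, 0.0696]
tcp_rot: [1.209, 1.209, -1.209]
wrist_force: [0.1, -0.6, -1.3]
finger_gap: 0.0315
clock: 39.95
tcp_pos: [0.5821, -0.053, 0.0691]
tcp_rot: [1.209, 1.209, -1.209]
wrist_force: [-1.1, -0.3, 5.4]
finger_gap: 0.0316
```

Contact. Releasing, then backing up and away for a final look.

```bash
python3 -m crank '[[4,0,0,0,0],[6.5,0,0,0,0],[6.5,0,0,0,0],[6.5,0,0,0,0],[6.5,0,0,0,0],[6.5,-3,0,0,0],[6.5,-4,0,0,0],[6.5,-3,0,0,0]]'; python3 -m crank '[[6.5,-3,-1,2,0],[6.5,-3,-2,4,0],[6.5,0,-2,4,0],[6.5,0,-2,3,0],[6.5,0,-1,2,0],[6.5,0,0,0,0],[6.5,0,0,0,0]]';python3 - <<'E'
from h import *
for n in ['side','wrist','scene']:
    s=bot.grab_frame(n);a,b,c,d={'side':(190,180,120,110),'wrist':(0,0,560,420),'scene':(200,190,150,120)}[n]
    k=5 if n!='wrist' else 1
    cv2.imwrite(f"pics/{n}22.png",cv2.resize(s['frame'][b:b+d,a:a+c,::-1],None,fx=k,fy=k,interpolation=cv2.INTER_CUBIC))
    if n=='scene': cv2.imwrite("pics/full22.png",s['frame'][:,:,::-1])
E
```

```text
clock: 40.95
tcp_pos: [0.5823, -0.0531, 0.1703]
tcp_rot: [1.209, 1.208, -1.209]
wrist_force: [0.4, -0.1, -0.7]
finger_gap: 0.0653
clock: 41.82
tcp_pos: [0.5023, -0.2024, 0.2287]
tcp_rot: [1.209, 1.209, -1.209]
wrist_force: [0.2, 0.1, -0.2]
finger_gap: 0.0646
```

View pics/side22.png

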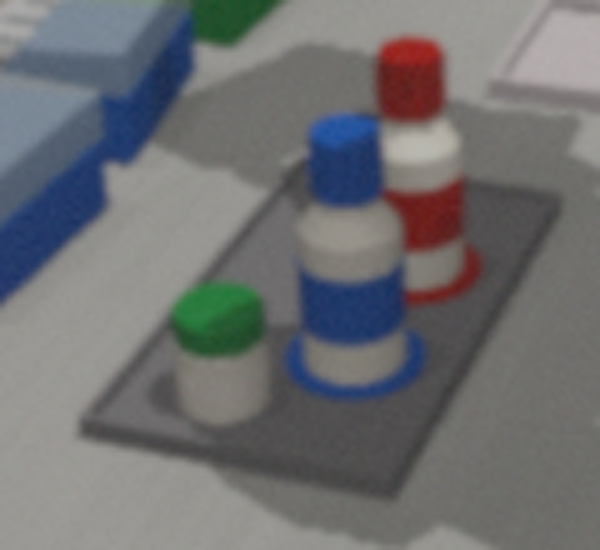

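View pics/scene22.png

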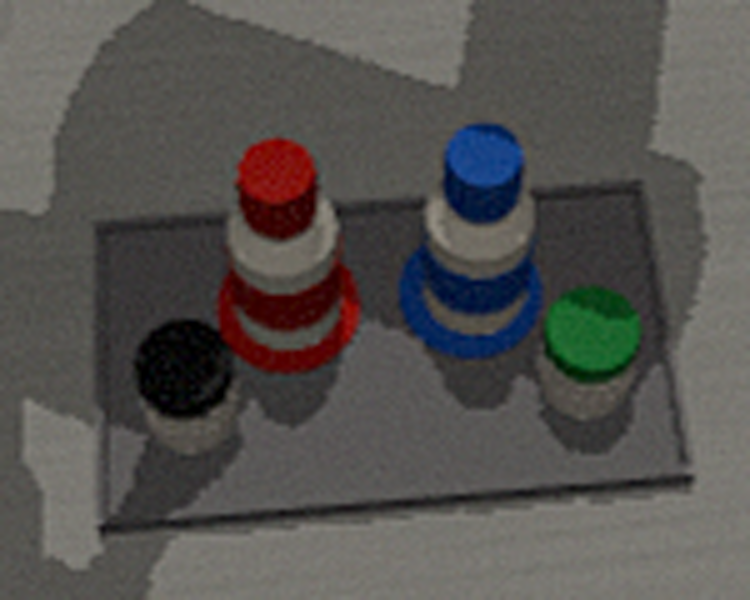

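View pics/full22.png

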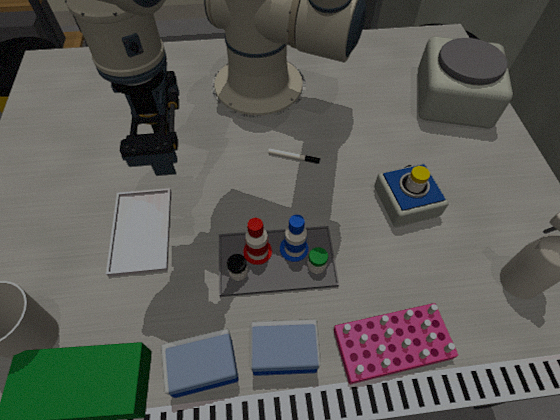

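Both bottles stand centred on their own discs (scene crop about 288,310 and 472,300), the pot is in the ring (full view 420,175), and the other pots are where they were. Handing in.

```bash
python3 - <<'E'
from rig import bot
print(bot.hand_in()); print(bot.get_obs()['clock'])
E
```

```text
the job is handed in; nothing more can be done
None
the job is handed in; nothing more can be done
```

I moved the red and then the blue bottle to the side tray and stood the yellow-lidded pot inside the mixer ring. Then I put the blue and red bottles back on their own discs. I handed in at about 42 s with the gripper clear.

**Final checks:** The last pictures show both bottles upright on their discs and the pot upright inside the ring. The green and black pots look unmoved. The largest wrist force I read was about 19 N, while setting the blue bottle down in the side tray.

**What disagreed:**
- **Finger height:** The fingertips sit about 31 mm higher than the reported TCP. My first close on the red cap shut just above it without contact, so I corrected for the offset from then on.
- **Disc centres:** The wrist and scene cameras differed by about 3–4 mm, and the side camera by up to about 10 mm. I placed the bottles on values in between, so I expect them within about 2–3 mm of the middles. For the blue bottle, the scene view suggests about 2.5 mm towards +y and the side view slightly towards −y.

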